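Seat the cup and hold the sensor arm for a blank reading

TASK

A blank reading is wanted on the empty square sample cup, which was left mouth-down on the worktop. Turn the cup mouth-up, stand it flat in the square nest of the reading stand and let go of it; then swing the stand's sprung sensor arm forward and down to its stop so that the sensor reaches into the cup. The program finishes while still holding the arm at the stop by its handle; leave the vials, lidded specimen cup, tape roll, counter and marker where they are.

Things in the scene. Friction and masses are not known exactly. Their poses are not given: they have to be found in the camera images.
- cup: open square cup of plain white plastic, 50 x 50 mm outside, 58 mm high, walls and bottom 3 mm, 50 g (may vary). Origin at the centre of the outside of the closed bottom; its z axis points from the bottom out through the mouth, x and y are square to its sides. At the start it stands mouth-down on the worktop, z axis pointing down, origin 58 mm up. It can rest stably on any of its flat sides.
- cup_middle (a point): centre of the cup's volume, 29 mm from the bottom along the cup's z axis. The worktop between the cup and the stand is clear and lies open above; a tall microscope stands at the left, beyond y = 0.6 m, and a row of bystanders behind, beyond x = 0.62 m.
- stand: reading stand, fixed to the worktop (its place and yaw vary): a white base plate 92 x 172 x 6 mm with the cup nest at its +y (left) end and an upright grey hanger, 40 mm wide and about 112 mm high, 95 mm to the -y side of the nest centre and behind the arm (14 to 26 mm to +x). Origin below the nest centre at worktop height; z up, x away from the robot and y left at yaw 0. The whole space above, left of and in front of the nest is open while the arm is at rest.
- nest (a point): centre of the nest floor, 6 mm above the worktop. The nest is 64 x 64 mm inside, sides along the stand's x and y, with a fence 5 mm thick standing 5.5 mm above the floor, so that the 50 mm cup has 7 mm play on each side
- pivot (a point): on the arm's axis, 92 mm above the worktop and 95 mm to -y of the nest centre in the stand's frame. The axis runs along the stand's x axis and the arm swings in the plane x = 0 of the stand.
- probe_arm (a joint): angle of the sprung sensor arm: 0 at rest, where a spring holds the arm up and leaning 7 deg past the vertical away from the nest; it grows as the arm swings forward over the nest and down, to 1.7 rad at the stop, where the arm is level and points to the stand's +y. The spring turns it back to 0 when let go: 0.15 N m at rest, 0.58 N m at the stop (about 5 N at the handle).
- handle (a point): middle of the free part of the black handle bar, 125 mm from the arm's axis: a round bar 13 mm in diameter whose sleeve is 42 mm long, parallel to the pivot axis and pointing to the stand's -x; this point lies 45 mm to -x of the arm's plane, and the bar is free for 21 mm to either side of it. About 216 mm above the worktop at rest, 92 mm at the stop (then 30 mm to +y and 45 mm to -x of the nest centre).
- probe_tip (a point): lower end of the steel sensor rod, 10 mm in diameter and square to the arm, 95 mm from the pivot along the arm. At the stop it stands upright over the nest centre, tip 48 mm above the worktop, 16 mm below the rim of a cup that stands mouth-up in the nest.
- reagent_vial0: small capped bottle, 31 mm diameter, 66 mm high, bystander; origin at its underside
- reagent_vial1: small capped bottle, 31 mm diameter, 62 mm high, bystander; origin at its underside
- specimen_cup_a: round lidded specimen cup, 60 mm diameter, 64 mm high, bystander; origin at its underside
- tape: roll of tape lying flat, 104 mm diameter, 25 mm high, bystander; origin at its underside
- counter: hand tally counter, 62 x 72 x 25 mm, bystander; origin at its underside
- marker: marker pen lying flat, 135 mm long, 17 mm thick, bystander; origin at its underside
Not all that is in view belongs to the job. There is more than one size of the cup; the one meant has the size given above.

How it is judged (in metres and radians):
On the way, in this order (a step that is already met when the one before it is completed fails the run):
1. the cup stands mouth-up in the nest, let go, with the arm still up (angle between cup's own z axis and vertical below 0.08 rad and height (world z) of cup below 0.009 m and horizontal distance between cup and nest below 0.012 m and contact force between the fingers and cup below 0.1 N and value of joint probe_arm below 0.6 rad), for 0.2 s.
2. the arm is brought down to its stop by the handle (value of joint probe_arm above 1.64 rad and contact force between the fingers and probe_arm above 1.5 N), for 0.2 s.
At the end, for the whole second after the job is handed in: the gripper holds the arm within 0.06 rad of its stop (contact of fingers and arm above 1.5 N), the cup stands upright (within 0.08 rad) on the nest floor, its centre within 12 mm of the nest's, untouched by the fingers, and the sensor tip is inside it, at least 6 mm below the rim (all of step 2 and velocity of joint probe_arm below 0.1 rad/s and contact force between the fingers and cup below 0.1 N and angle between cup's own z axis and vertical below 0.08 rad and height (world z) of cup below 0.009 m and horizontal distance between cup and nest below 0.012 m and z of probe_tip in the frame of cup below 0.052 m and horizontal distance between probe_tip and cup below 0.02 m); the arm keeps its last pose, push and grip.
It fails at once if a bystander is pushed more than 30 mm (distance of any of reagent_vial0, reagent_vial1, specimen_cup_a, tape, counter, marker from where it was at the start of the episode above 0.03 m).
It also fails if it takes over 72 s, if anything falls off the work surface, if the arm or the gripper's body presses on something with over 40 N, if the wrist force passes 120 N, or if a joint passes its speed limit or range.

ROBOT

A 7-joint arm with a two-finger parallel gripper is mounted at the origin on a cart in front of the work surface, level with it; the furniture and walls round the work are solid. World frame = base frame: x ahead of the robot, y to its left, z up, the work surface at z = 0. Lengths are in m, angles in degrees, forces in N, time in s.
With the tool pointing down it reaches from about 0.425 to 0.875 m from the base axis. Payload 4.7 kg.
Tool frame: the origin (TCP) lies midway between the tips of the shut fingers; the grasp point (between the pads) lies 19 mm behind it (env.tcp_to_grasp is the distance from the TCP to the grasp point, in m); z points along the fingers, x is the direction in which the jaws open and shut, and the axes are right-handed (so a half turn about z gives the same grasp; the last joint's range is limited). The gripper opens to 87 mm and grips with 3 to 60 N. Pads are 19 mm wide; open, the fingers measure 117 mm over their backs; the gripper's body (75 mm by 190 mm) begins 51 mm behind the grasp point.
Start: joints at [67.271, 18.392, -4.016, 83.108, 1.295, 78.541, -3.26], TCP at [0.26, -0.596, 0.223] pointing down, gripper open.
Joint ranges: [-163.93, 163.93], [-17.29, 119.83], [-79.2, 71.16], [3.27, 140.29], [-89.18, 269.18], [5.43, 117.66], [-154.24, 154.24]. Speed limits (degrees/s): [147.25, 147.25, 180, 180, 180, 180, 180].

INTERFACE

Orientations are given as [roll, pitch, yaw] about the fixed x, y, z axes, in that order (R = Rz(yaw) Ry(pitch) Rx(roll)).
In Python, from cell import env, viewer gives the robot as it stands.
- The arm moves only by the shell command python3 -m pendant 'ROWS' [OPENING] [FORCE]. ROWS is JSON, a list of rows, each a list of 6 numbers: the shift along the tool's x, y, z each as a share of 0.1 m, from -1 to 1, then the turn, a rotation vector about the tool's x, y, z each as a share of 90 degrees, from -1 to 1. A call has exactly 8 rows; each row is the pose to reach, as a shift and turn from the pose commanded when the call began, along the tool's axes at that moment; what a row does not reach only later rows make up. A row lasts 1/8 s, in which the tool goes at most 62.5 mm and 10.7 degrees, less where a joint would pass 70% of its speed; a pose out of reach is approached as far as the arm can. A call with a number of a shift or a turn outside -1 to 1 is refused whole. A call with a gripper value outside its range is refused whole. OPENING is the finger opening in mm, from 0 to 87, set as the call begins (- or left out, the last holds). The fingers move at their own pace and stop on an object; FORCE is the grip in N (left out, the last holds). Time passes only in rows, so rows that repeat a pose let the fingers close, or fill a call up. It gives the time, the measured TCP pose, the force and the opening at its end, in the units of the state.
- env.get_obs(): the state, without advancing time (a new reading comes with each control period).
- viewer.read_camera(name): name is "scene" or "top" or "wrist"; returns a dict with "frame" (400x640x3 uint8, red, green, blue), "fx", "fy", "cx", "cy" (pixels), "view" (4x4, takes a point from world to camera coordinates); the wrist camera has in their place "hand_eye" (4x4, takes a point from camera to tool coordinates, whose origin is the TCP and whose axes are the tool frame's). Camera axes: x right, y down, z forward; pixel columns grow to the right and rows downward; lengths in m; the calibration is good to about 2 mm. A picture is of the moment at which its call begins: read the wrist's pose just before it. There is no depth.
- env.sign_off(): hands the job in, once; it reports no verdict.
The state is a dict: "time_s": time; "qpos": joint angles; "joint_velocities": joint speeds; "effort": joint torques, N m; "tool_pos": TCP position; "tool_rot": TCP orientation; "force": force on the tool from outside, world axes, zero at the start; "wrist_torque": the same for the moment, N m; "grip_width": finger opening in m.
Only numpy, scipy, OpenCV 4.12 (cv2) and the standard library are available. Lean on these libraries where they do the work, as an engineer would, in place of code of your own. Each camera call takes 0.05 s, during which the arm holds its last target.

## Working session

There is one attempt and no reset: what is moved stays moved. The work goes in short steps, Python scripts to look and compute and a shell command to move; the robot and the scene stay as the last step left them, time stands still between calls to the robot, and variables do not carry over. Pictures are saved under pics/ and viewed, and the job is handed in when it is done.

```bash
ls; mkdir -p pics; python3 - <<'E'
from cell import env, viewer
import cv2
o=env.get_obs(); print({k:o[k] for k in('time_s','tool_pos','tool_rot','grip_width','force')})
for n in('scene','top','wrist'):
    d=viewer.read_camera(n); cv2.imwrite(f'pics/{n}0.png',d['frame'][:,:,::-1]); print(n,d['fx'],d['cx'],d['cy'])
    print(d.get('view',d.get('hand_eye')))
print(env.tcp_to_grasp)
E
```

```text
pics
{'time_s': 0.0, 'tool_pos': array([ 0.25929591, -0.59543737,  0.22146554]), 'tool_rot': array([ 1.79994019e+02,  1.07968431e-01, -6.64591741e+01]), 'grip_width': 0.08710720007396766, 'force': array([ 0.53808814, -0.84389718, -0.18255019])}
scene 370.72830182971126 321.61905030308424 206.12608326090418
[[-0.84248102 -0.5381561   0.02477389  0.51786696]
 [-0.27973766  0.39770148 -0.87383086  0.21554579]
 [ 0.4604048  -0.7431161  -0.48559848  0.93991187]
 [ 0.          0.          0.          1.        ]]
top 409.5061870342304 318.96816416142264 194.14904242929862
[[ 0.02006424 -0.99978815 -0.00459045  0.15310385]
 [-0.98036784 -0.01877329 -0.19628159  0.54083609]
 [ 0.19615383  0.00843857 -0.98053683  1.01532827]
 [ 0.          0.          0.          1.        ]]
wrist 313.64703013315517 321.63001118850923 201.01802567976
[[ 9.99999041e-01 -6.43885069e-04  1.22611377e-03 -1.20636286e-03]
 [ 3.11967142e-04  9.67322917e-01  2.53547384e-01 -6.78494872e-02]
 [-1.34930333e-03 -2.53546759e-01  9.67322191e-01 -1.61960872e-01]
 [ 0.00000000e+00  0.00000000e+00  0.00000000e+00  1.00000000e+00]]
0.0187
```

View pics/scene0.png

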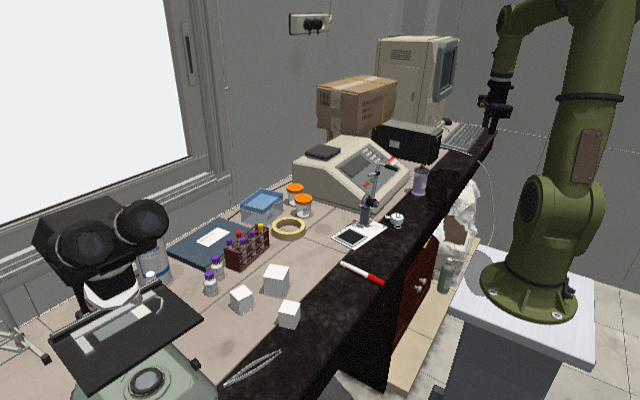

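View pics/top0.png

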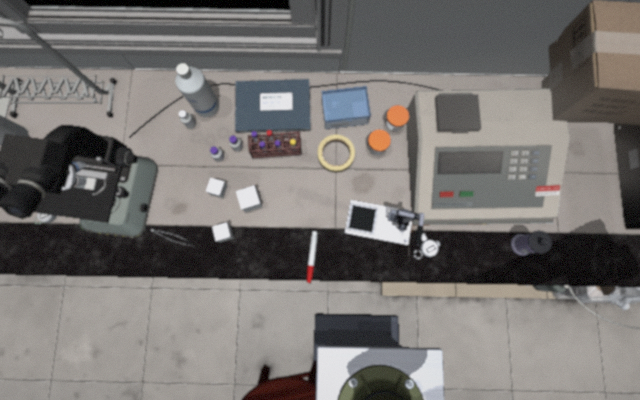

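View pics/wrist0.png

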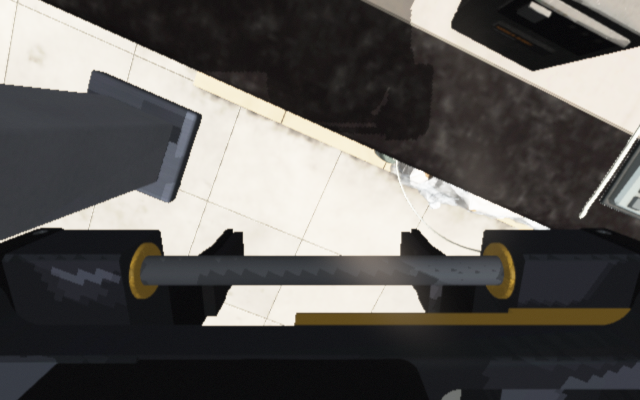

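Three white square blocks could be the cup: top-view pixels (215,187), (248,197) and (222,232). I'll measure each one's size, along with the stand.

```bash
cat > h.py <<'E'
import numpy as np, cv2
from cell import env, viewer
from scipy.spatial.transform import Rotation as Rn
def grab(n):
    o=env.get_obs(); d=viewer.read_camera(n)
    if n=='wrist':
        T=np.eye(4); T[:3,:3]=Rn.from_euler('xyz',o['tool_rot'],degrees=True).as_matrix(); T[:3,3]=o['tool_pos']
        d['c2w']=T@d['hand_eye']
    else: d['c2w']=np.linalg.inv(d['view'])
    return d
def ray(d,u,v):
    r=d['c2w'][:3,:3]@np.array([(u-d['cx'])/d['fx'],(v-d['cy'])/d['fy'],1.]); return d['c2w'][:3,3],r
def onz(d,u,v,z):
    c,r=ray(d,u,v); return c+r*(z-c[2])/r[2]
def proj(d,p):
    q=np.linalg.inv(d['c2w'])@np.append(p,1); return d['fx']*q[0]/q[2]+d['cx'],d['fy']*q[1]/q[2]+d['cy']
def two(d1,a,d2,b):
    c1,r1=ray(d1,*a);c2,r2=ray(d2,*b);r1/=np.linalg.norm(r1);r2/=np.linalg.norm(r2)
    s=np.linalg.lstsq(np.c_[r1,-r2],c2-c1,rcond=None)[0];p,q=c1+s[0]*r1,c2+s[1]*r2
    return (p+q)/2,np.linalg.norm(p-q)
def crop(d,u0,v0,w,h,k,name):
    cv2.imwrite(name,cv2.resize(d['frame'][v0:v0+h,u0:u0+w,::-1],None,fx=k,fy=k,interpolation=cv2.INTER_CUBIC))
def pose(): 
    o=env.get_obs(); return {k:np.round(o[k],4) for k in('time_s','tool_pos','tool_rot','grip_width','force')}
E
python3 - <<'E'
from h import *
t=grab('top'); s=grab('scene')
crop(t,190,165,100,90,7,'pics/topcups.png'); crop(t,335,185,110,80,7,'pics/topstand.png')
crop(s,220,250,100,85,7,'pics/scups.png'); crop(s,320,150,110,100,6,'pics/sstand.png')
# whites
m=(t['frame'].min(2)>150).astype(np.uint8)
n,l,st,ce=cv2.connectedComponentsWithStats(m)
for i in range(1,n):
    if st[i,4]>60 and 190<ce[i][0]<440 and 150<ce[i][1]<260:
        c=cv2.findContours((l==i).astype(np.uint8),0,2)[0][0]; R=cv2.minAreaRect(c)
        print(ce[i],st[i],R,[onz(t,*R[0],z).round(3) for z in (0.045,.058,.07)])
E
```

```text
[263.23756906 159.39779006] [219 140 100  27 724] ((267.44232177734375, 160.2884521484375), (101.39204406738281, 22.749473571777344), 11.309932708740234) [array([0.629, 0.304, 0.045]), array([0.626, 0.302, 0.058]), array([0.622, 0.3  , 0.07 ])]
[341.7654321  153.58641975] [337 144  12  20 162] ((342.5, 153.5), (19.0, 11.0), 90.0) [array([0.652, 0.103, 0.045]), array([0.648, 0.103, 0.058]), array([0.644, 0.104, 0.07 ])]
[282.73909083 200.42543678] [  149   168   263    77 12077] ((280.405029296875, 204.86309814453125), (262.0683288574219, 72.98367309570312), 1.2124279737472534) [array([0.509, 0.264, 0.045]), array([0.507, 0.263, 0.058]), array([0.505, 0.262, 0.07 ])]
[312.34782609 248.76397516] [309 231   8  35 161] ((312.2705078125, 248.0246124267578), (5.070001602172852, 34.222511291503906), 5.194429397583008) [array([0.398, 0.178, 0.045]), array([0.397, 0.178, 0.058]), array([0.397, 0.178, 0.07 ])]
[428.9875 246.375 ] [422 234  17  22 240] ((430.0, 244.5), (21.0, 16.0), 90.0) [array([ 0.413, -0.124,  0.045]), array([ 0.412, -0.12 ,  0.058]), array([ 0.411, -0.117,  0.07 ])]
```

```bash
python3 -c "
import cv2,numpy as np
a=[cv2.imread('pics/'+n) for n in('topcups.png','scups.png')]
print([i.shape for i in a])"
```

```text
[(630, 700, 3), (595, 700, 3)]
```

View pics/topcups.png

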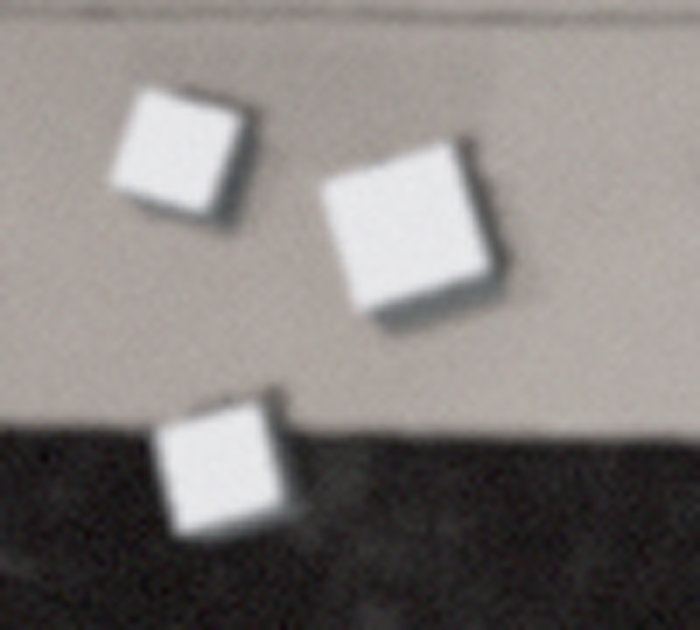

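View pics/scups.png

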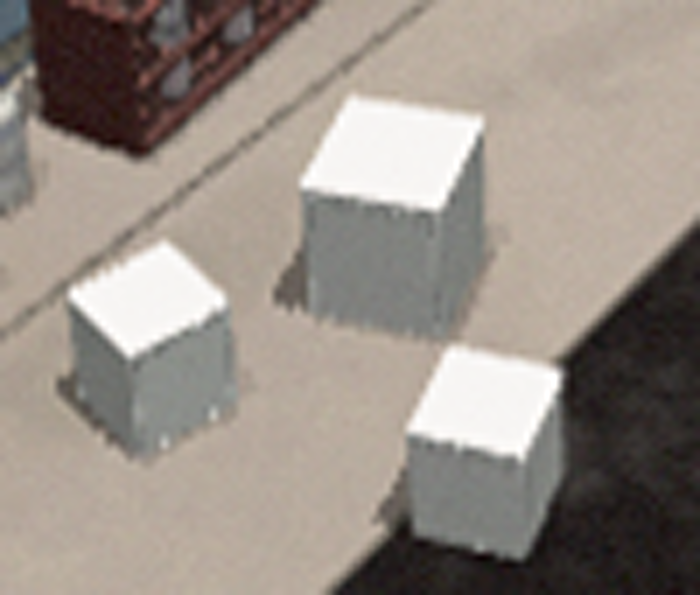

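View pics/topstand.png

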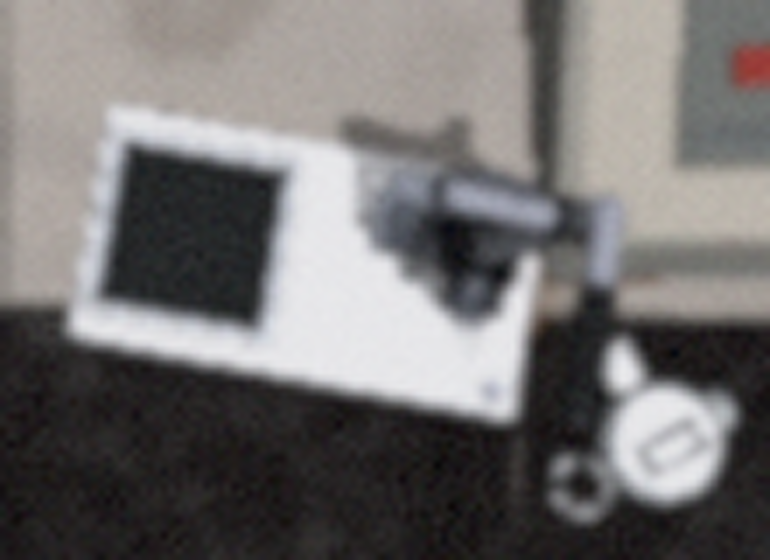

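View pics/sstand.png

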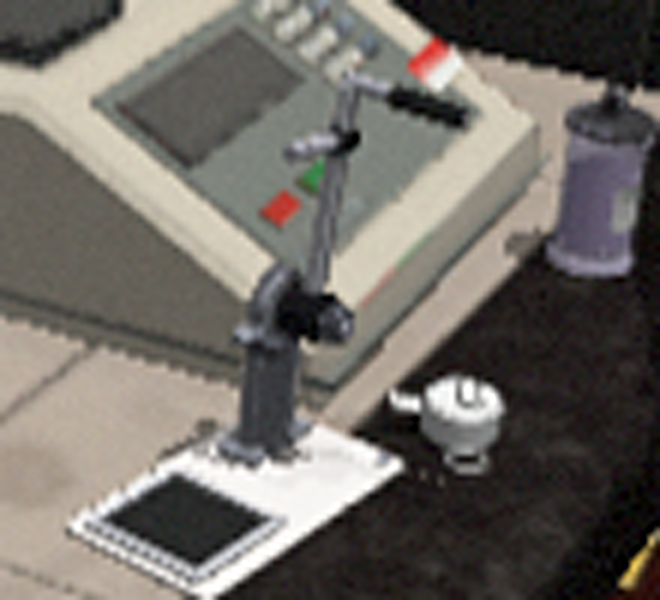

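```bash
python3 - <<'E'
from h import *
t=grab('top'); s=grab('scene')
cv=lambda x,y,u0,v0,k:(u0+(x+.5)/k-.5, v0+(y+.5)/k-.5)
def q(c,u0,v0,k): return [cv(x,y,u0,v0,k) for x,y in c]
T={'A':[(145,88),(243,120),(210,215),(110,183)],'B':[(450,143),(492,268),(362,312),(322,187)],'C':[(262,402),(287,505),(178,538),(153,430)]}
S={'A':[(165,240),(228,302),(133,357),(68,297)],'B':[(350,95),(484,118),(438,210),(302,190)],'C':[(455,346),(562,368),(522,460),(408,433)]}
for k in 'ABC':
    a=q(T[k],190,165,7); b=q(S[k],220,250,7)
    ca=np.mean(a,0); cb=np.mean(b,0)
    p,g=two(t,ca,s,cb); print(k,'top centre',p.round(4),'gap',g.round(4))
    for d,c in((t,a),(s,b)):
        P=[onz(d,*x,p[2]) for x in c]; print('  sides',[round(float(np.linalg.norm(P[i]-P[(i+1)%4]))*1e3,1) for i in range(4)],'ctr',np.mean(P,0).round(4),'ang',np.degrees(np.arctan2(*(P[1]-P[0])[1::-1])).round(1),np.degrees(np.arctan2(*(P[2]-P[1])[1::-1])).round(1))
# nest: dark floor inner square corners at z~.0115/0.006
N=q([(127,145),(285,172),(262,325),(102,297)],335,185,7)
P=[onz(t,*x,.008) for x in N]; print('nest',np.mean(P,0).round(4),[np.linalg.norm(P[i]-P[(i+1)%4]).round(4) for i in range(4)],[np.degrees(np.arctan2(*(P[(i+1)%4]-P[i])[1::-1])).round(1) for i in range(4)])
B=q([(110,105),(72,337),(515,420)],335,185,7)
P=[onz(t,*x,.006) for x in B]; print('base',np.round(P,4),[np.linalg.norm(P[i]-P[i+1]).round(4) for i in range(2)],[np.degrees(np.arctan2(*(P[i+1]-P[i])[1::-1])).round(1) for i in range(2)])
# wrist scene nest
N=q([(180,475),(278,522),(190,570),(95,517)],320,150,6)
P=[onz(s,*x,.008) for x in N]; print('nest s',np.mean(P,0).round(4),[np.linalg.norm(P[i]-P[(i+1)%4]).round(4) for i in range(4)])
h=two(t,cv(590,365,335,185,7),s,cv(427,103,320,150,6)); print('handle',h)
E
```

```text
A top centre [0.5553 0.4396 0.0438] gap 0.0014
  sides [39.9, 38.3, 40.3, 38.6] ctr [0.556  0.44   0.0438] ang -107.2 164.8
  sides [39.3, 36.7, 37.8, 38.8] ctr [0.5548 0.4391 0.0438] ang 163.9 77.8
B top centre [0.5254 0.3488 0.0569] gap 0.0009
  sides [50.5, 50.4, 50.1, 50.1] ctr [0.526  0.3491 0.0569] ang -159.1 110.2
  sides [49.8, 50.8, 47.6, 53.0] ctr [0.5253 0.3482 0.0569] ang -160.8 109.4
C top centre [0.4356 0.4153 0.0441] gap 0.001
  sides [39.8, 41.5, 41.5, 41.4] ctr [0.4361 0.4156 0.0441] ang -162.9 108.1
  sides [35.9, 40.8, 37.2, 39.8] ctr [0.4353 0.4148 0.0441] ang -161.9 108.2
nest [0.4835 0.0461 0.008 ] [np.float64(0.0618), np.float64(0.0601), np.float64(0.0619), np.float64(0.06)] [np.float64(-98.8), np.float64(171.2), np.float64(81.1), np.float64(-9.0)]
base [[ 0.5339  0.0785  0.006 ]
 [ 0.4433  0.0926  0.006 ]
 [ 0.415  -0.076   0.006 ]] [np.float64(0.0917), np.float64(0.171)] [np.float64(171.2), np.float64(-99.5)]
nest s [0.4822 0.0448 0.008 ] [np.float64(0.0631), np.float64(0.0647), np.float64(0.0636), np.float64(0.0616)]
handle (array([ 0.41733903, -0.05424663,  0.21776717]), np.float64(0.0038854135563978734))
```

The larger block, B, is the cup: its top face is 50 mm and 57 mm high, while A and C are about 40 mm wide and 44 mm high. It stands at about (0.526, 0.349) with sides at 20°/110°. The stand is at about (0.483, 0.0455) with yaw about -9°, and the measured handle agrees with the geometry given. The stacked scene crop also shows B clearly as the largest.

Plan: two 90° flips about the jaw axis, with the tool leaning ±45° sideways and the cup laid on its side in between. I'll raise the tool and travel first.

```bash
cat >> h.py <<'E'
def toolR(jaw,psi):
    """jaw: azimuth of tool x (deg); psi: tool z leaned from down towards azimuth jaw-90 (deg)"""
    R0=Rn.from_euler('xyz',[180,0,jaw],degrees=True)
    return R0*Rn.from_rotvec([-np.radians(psi),0,0]) 
def cur():
    o=env.get_obs(); return np.array(o['tool_pos']),Rn.from_euler('xyz',o['tool_rot'],degrees=True)
def plan(g,jaw,psi,n=8,about=False,start=None):
    """target for GRASP point g; prints the shares for the final pose, per-row if about (grasp point moves straight)"""
    p0,R0=start or cur(); R1=toolR(jaw,psi); G=env.tcp_to_grasp*np.array([0,0,1])
    rv=(R0.inv()*R1).as_rotvec(); g0=p0-R0.apply(G)
    for i in (range(1,n+1) if about else [n]):
        f=i/n; R=R0*Rn.from_rotvec(rv*f); p=g0+(np.array(g)-g0)*f+R.apply(G)
        print(i,(R0.inv().apply(p-p0)/.1).round(2),(np.degrees(rv*f)/90).round(2))
    return p,R
E
python3 - <<'E'
from h import *
print(toolR(20,30).apply([0,0,1]),toolR(20,30).apply([1,0,0]))
E
python3 -m pendant '[[0,-0.12,-0.12,0,0,-0.11],[0,-0.25,-0.25,0,0,-0.22],[0,-0.37,-0.37,0,0,-0.33],[0,-0.5,-0.5,0,0,-0.44],[0,-0.62,-0.62,0,0,-0.55],[0,-0.75,-0.75,0,0,-0.66],[0,-0.87,-0.87,0,0,-0.77],[0,-1,-1,0,0,-0.88]]' 87 20
```

```text
[ 0.17101007 -0.46984631 -0.8660254 ] [ 9.39692621e-01  3.42020143e-01 -2.77555756e-17]
time_s: 1.35
tool_pos: [0.3514, -0.5559, 0.3229]
tool_rot: [-180.0, 0.0, 13.1]
force: [0.1, 0.2, 0.6]
grip_width: 0.0872
```

```bash
python3 -m pendant '[[0.12,-0.12,0,0,0,0],[0.25,-0.25,0,0,0,0],[0.37,-0.37,0,0,0,0],[0.5,-0.5,0,0,0,0],[0.62,-0.62,0,0,0,0],[0.75,-0.75,0,0,0,0],[0.87,-0.87,0,0,0,0],[1,-1,0,0,0,0]]'
python3 -m pendant '[[0.05,-0.12,0,0,0,0],[0.1,-0.25,0,0,0,0],[0.15,-0.37,0,0,0,0],[0.2,-0.5,0,0,0,0],[0.25,-0.62,0,0,0,0],[0.3,-0.75,0,0,0,0],[0.35,-0.87,0,0,0,0],[0.4,-1,0,0,0,0]]'
python3 -m pendant '[[0.05,-0.12,0,0,0,0],[0.1,-0.25,0,0,0,0],[0.15,-0.37,0,0,0,0],[0.2,-0.5,0,0,0,0],[0.25,-0.62,0,0,0,0],[0.3,-0.75,0,0,0,0],[0.35,-0.87,0,0,0,0],[0.4,-1,0,0,0,0]]'
python3 -m pendant '[[0.05,-0.12,0,0,0,0],[0.1,-0.25,0,0,0,0],[0.15,-0.37,0,0,0,0],[0.2,-0.5,0,0,0,0],[0.25,-0.62,0,0,0,0],[0.3,-0.75,0,0,0,0],[0.35,-0.87,0,0,0,0],[0.4,-1,0,0,0,0]]'
```

```text
time_s: 2.35
tool_pos: [0.4273, -0.4355, 0.3225]
tool_rot: [180.0, 0.0, 12.7]
force: [0.7, 0.1, -0.3]
grip_width: 0.0867
time_s: 3.35
tool_pos: [0.4438, -0.3292, 0.3225]
tool_rot: [180.0, 0.0, 12.7]
force: [0.5, 0.5, -0.4]
grip_width: 0.0871
time_s: 4.35
tool_pos: [0.4608, -0.2229, 0.3226]
tool_rot: [180.0, 0.0, 12.7]
force: [0.0, 0.2, 0.5]
grip_width: 0.0872
time_s: 5.35
tool_pos: [0.4778, -0.1165, 0.3226]
tool_rot: [180.0, -0.0, 12.7]
force: [0.4, -0.2, -0.6]
grip_width: 0.0869
```

```bash
python3 -m pendant '[[0.02,-0.12,0,0,0,0],[0.05,-0.25,0,0,0,0],[0.07,-0.37,0,0,0,0],[0.1,-0.5,0,0,0,0],[0.12,-0.62,0,0,0,0],[0.15,-0.75,0,0,0,0],[0.17,-0.87,0,0,0,0],[0.2,-1,0,0,0,0]]'
python3 -m pendant '[[0.02,-0.12,0,0,0,0],[0.05,-0.25,0,0,0,0],[0.07,-0.37,0,0,0,0],[0.1,-0.5,0,0,0,0],[0.12,-0.62,0,0,0,0],[0.15,-0.75,0,0,0,0],[0.17,-0.87,0,0,0,0],[0.2,-1,0,0,0,0]]'
python3 -m pendant '[[0.02,-0.12,0,0,0,0],[0.05,-0.25,0,0,0,0],[0.07,-0.37,0,0,0,0],[0.1,-0.5,0,0,0,0],[0.12,-0.62,0,0,0,0],[0.15,-0.75,0,0,0,0],[0.17,-0.87,0,0,0,0],[0.2,-1,0,0,0,0]]'
python3 - <<'E'
from h import *
d=grab('wrist'); cv2.imwrite('pics/w1.png',d['frame'][:,:,::-1]); print(pose(),env.get_obs()['qpos'].round(1))
print(proj(d,[.526,.349,.058]))
E
```

```text
time_s: 6.35
tool_pos: [0.475, -0.0146, 0.3225]
tool_rot: [180.0, 0.0, 12.7]
force: [-0.5, 0.7, 0.0]
grip_width: 0.0871
time_s: 7.35
tool_pos: [0.4725, 0.0873, 0.3225]
tool_rot: [180.0, 0.0, 12.7]
force: [-0.4, 1.0, 0.4]
grip_width: 0.087
time_s: 8.35
tool_pos: [0.47, 0.1893, 0.3225]
tool_rot: [180.0, -0.0, 12.7]
force: [-0.9, 0.4, -0.1]
grip_width: 0.0869
{'time_s': np.float64(8.4), 'tool_pos': array([0.4695, 0.1915, 0.3226]), 'tool_rot': array([-1.799167e+02, -2.100000e-02,  1.287590e+01]), 'grip_width': np.float64(0.0873), 'force': array([-0.1791,  1.7488,  1.263 ])} [ 29.7   1.4 -55.   92.1   1.   87.1 -12.5]
(np.float64(394.17008378778263), np.float64(57.738876422013874))
```

View pics/w1.png

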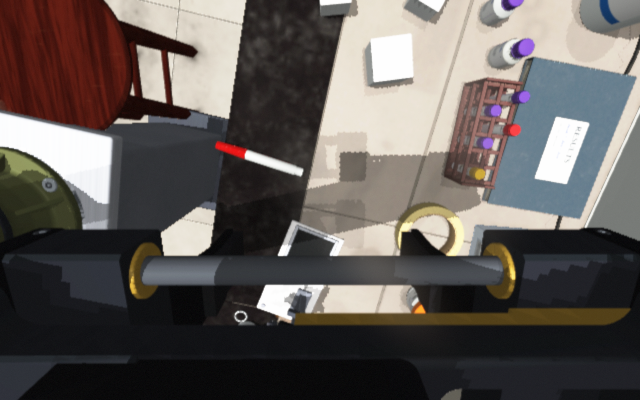

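The wrist view shows the large cup at about (391,60), next to the marker, tape roll, rack and nest; the small cups are at the top edge. The projection of my estimate, (394,58), agrees. I'll refine the pose from this view and plan the ψ=-45° pre-grasp.

```bash
python3 - <<'E'
from h import *
d=grab('wrist'); m=((d['frame'].min(2)>215)).astype(np.uint8); m[:, :355]=0;m[:,430:]=0;m[110:]=0;m[:28]=0
n,l,st,ce=cv2.connectedComponentsWithStats(m)
i=1+st[1:,4].argmax(); c=cv2.findContours((l==i).astype(np.uint8),0,2)[0][0]; R=cv2.minAreaRect(c); print(st[i],R)
P=[onz(d,*x,.058) for x in cv2.boxPoints(R)]
print(np.mean(P,0),[np.linalg.norm(P[k]-P[k-1]).round(4) for k in range(4)],[np.degrees(np.arctan2(*(P[k]-P[k-1])[1::-1])).round(1) for k in range(4)])
crop(d,340,10,120,110,6,'pics/w1c.png')
g=[.526,.349,.03]; 
z=toolR(20,-45).apply([0,0,1])
print('pre'); plan(np.array(g)-.1*z,20,-45)
plan(np.array([.526,.349,.03])-.1*z,20,-45,about=True)
E
```

```text
[ 370   36   44   48 1817] ((392.311767578125, 59.55293655395508), (45.174232482910156, 41.79958724975586), 85.60128784179688)
[0.52358818 0.34891531 0.058     ] [np.float64(0.0529), np.float64(0.0515), np.float64(0.0529), np.float64(0.0532)] [np.float64(109.9), np.float64(16.9), np.float64(-68.2), np.float64(-163.0)]
pre
8 [ 0.98 -0.84  2.35] [ 0.5  -0.03 -0.07]
1 [ 0.12 -0.11  0.3 ] [ 0.06 -0.   -0.01]
2 [ 0.25 -0.21  0.6 ] [ 0.12 -0.01 -0.02]
3 [ 0.37 -0.32  0.89] [ 0.19 -0.01 -0.03]
4 [ 0.49 -0.43  1.19] [ 0.25 -0.02 -0.04]
5 [ 0.61 -0.53  1.48] [ 0.31 -0.02 -0.05]
6 [ 0.73 -0.64  1.77] [ 0.37 -0.02 -0.06]
7 [ 0.85 -0.74  2.06] [ 0.44 -0.03 -0.07]
8 [ 0.98 -0.84  2.35] [ 0.5  -0.03 -0.07]
```

View pics/w1c.png

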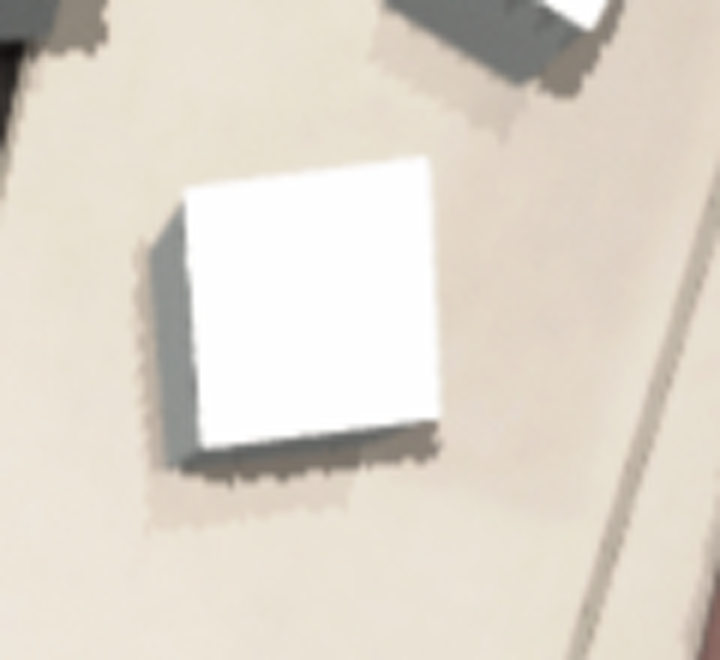

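```bash
python3 -m pendant '[[0.07,-0.06,0.12,0.06,0,-0.01],[0.15,-0.12,0.25,0.12,-0.01,-0.02],[0.22,-0.19,0.37,0.19,-0.01,-0.03],[0.3,-0.25,0.5,0.25,-0.02,-0.04],[0.37,-0.31,0.62,0.31,-0.02,-0.05],[0.45,-0.38,0.75,0.37,-0.02,-0.06],[0.52,-0.44,0.87,0.44,-0.03,-0.07],[0.6,-0.5,1,0.5,-0.03,-0.07]]'
python3 - <<'E'
from h import *
print(pose(),env.get_obs()['qpos'].round(1))
z=toolR(20,-45).apply([0,0,1])
plan(np.array([.525,.349,.03])-.07*z,20,-45)
E
```

```text
time_s: 9.45
tool_pos: [0.5186, 0.2495, 0.2217]
tool_rot: [-134.8, 0.1, 19.3]
force: [1.0, 0.5, -0.5]
grip_width: 0.0872
{'time_s': np.float64(9.45), 'tool_pos': array([0.5186, 0.2495, 0.2217]), 'tool_rot': array([-1.348104e+02,  7.860000e-02,  1.931460e+01]), 'grip_width': np.float64(0.0872), 'force': array([ 1.0374,  0.5157, -0.4746])} [ 38.5  25.8 -51.8  95.9 -25.5  75.9  15.8]
8 [0.4  0.71 1.49] [-0.   -0.   -0.01]
```

```bash
python3 -m pendant '[[0.05,0.09,0.12,0,0,0],[0.1,0.18,0.25,0,0,0],[0.15,0.27,0.37,0,0,0],[0.2,0.36,0.5,0,0,0],[0.25,0.45,0.62,0,0,0],[0.3,0.54,0.75,0,0,0],[0.35,0.62,0.87,0,0,-0.01],[0.4,0.71,1,0,0,-0.01]]'
python3 - <<'E'
from h import *
d=grab('wrist'); cv2.imwrite('pics/w2.png',d['frame'][:,:,::-1])
print(pose(),env.get_obs()['qpos'].round(1))
plan(np.array([.525,.349,.03]),20,-45)
for P in ([.525,.349,.058],): print(proj(d,P))
E
```

```text
time_s: 10.45
tool_pos: [0.5486, 0.2835, 0.1006]
tool_rot: [-134.9, -0.6, 20.1]
force: [0.1, 1.3, -0.6]
grip_width: 0.087
{'time_s': np.float64(10.5), 'tool_pos': array([0.5478, 0.2835, 0.0986]), 'tool_rot': array([-134.9241,   -0.4439,   20.0677]), 'grip_width': np.float64(0.0871), 'force': array([-0.2981,  0.4343, -1.615 ])} [ 30.5  37.8 -47.8  96.4 -19.7  64.1  17.9]
8 [ 0.   -0.    1.16] [-0. -0.  0.]
(np.float64(323.06022645861935), np.float64(185.32682842822652))
```

View pics/w2.png

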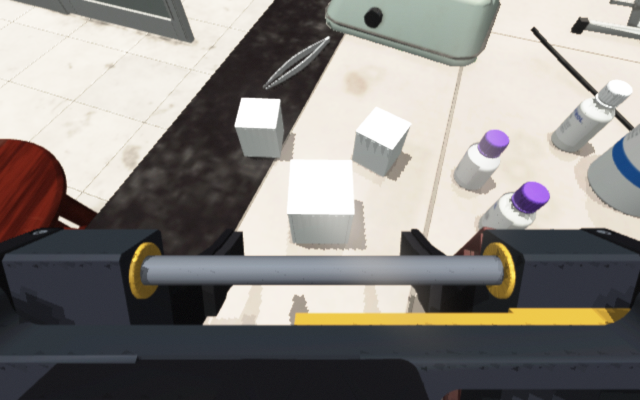

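The cup at (321,185) is centred between the fingers and square to them. I'll advance and grip.

```bash
python3 -m pendant '[[0,0,0.12,0,0,0],[0,0,0.25,0,0,0],[0,0,0.37,0,0,0],[0,0,0.5,0,0,0],[0,0,0.62,0,0,0],[0,0,0.75,0,0,0],[0,0,0.87,0,0,0],[0,0,1,0,0,0]]'
python3 -m pendant '[[0,0,0.04,0,0,0],[0,0,0.08,0,0,0],[0,0,0.12,0,0,0],[0,0,0.15,0,0,0],[0,0,0.15,0,0,0],[0,0,0.15,0,0,0],[0,0,0.15,0,0,0],[0,0,0.15,0,0,0]]'
python3 -m pendant '[[0,0,0,0,0,0],[0,0,0,0,0,0],[0,0,0,0,0,0],[0,0,0,0,0,0],[0,0,0,0,0,0],[0,0,0,0,0,0],[0,0,0,0,0,0],[0,0,0,0,0,0]]' 30 20
python3 - <<'E'
from h import *
d=grab('wrist'); cv2.imwrite('pics/w3.png',d['frame'][:,:,::-1])
p,R=cur(); print('grasp',(p-R.apply([0,0,env.tcp_to_grasp])).round(4))
E
```

```text
time_s: 11.5
tool_pos: [0.5245, 0.3504, 0.0303]
tool_rot: [-135.0, -0.6, 20.0]
force: [0.8, 0.8, -0.1]
grip_width: 0.087
time_s: 12.5
tool_pos: [0.5212, 0.3598, 0.0204]
tool_rot: [-135.0, -0.6, 20.0]
force: [-0.1, -0.3, -0.1]
grip_width: 0.0871
time_s: 13.5
tool_pos: [0.521, 0.3599, 0.0203]
tool_rot: [-134.9, -0.6, 20.1]
force: [-0.4, -0.4, 1.3]
grip_width: 0.05
grasp [0.5254 0.3474 0.0335]
```

```bash
python3 - <<'E'
from h import *
p,R=plan([.527,.31,.13],20,-35,about=True)
print('next')
plan([.53,.24,.14],5,30,about=True,start=(p,R))
E
```

```text
1 [-0.01 -0.05 -0.12] [-0.01 -0.    0.  ]
2 [-0.03 -0.1  -0.23] [-0.03 -0.    0.  ]
3 [-0.04 -0.15 -0.35] [-0.04 -0.    0.  ]
4 [-0.05 -0.2  -0.47] [-0.06 -0.    0.  ]
5 [-0.07 -0.25 -0.59] [-0.07 -0.    0.  ]
6 [-0.08 -0.3  -0.7 ] [-0.08 -0.    0.  ]
7 [-0.09 -0.35 -0.82] [-0.1 -0.   0. ]
8 [-0.11 -0.4  -0.94] [-0.11 -0.    0.  ]
next
1 [-0.03  0.09 -0.06] [-0.09  0.    0.02]
2 [-0.05  0.17 -0.12] [-0.18  0.    0.04]
3 [-0.08  0.26 -0.19] [-0.27  0.    0.07]
4 [-0.11  0.34 -0.26] [-0.36  0.    0.09]
5 [-0.14  0.43 -0.34] [-0.45  0.    0.11]
6 [-0.17  0.51 -0.41] [-0.54  0.01  0.13]
7 [-0.2   0.58 -0.49] [-0.63  0.01  0.15]
8 [-0.24  0.66 -0.57] [-0.72  0.01  0.18]
```

```bash
python3 -m pendant '[[-0.01,-0.05,-0.12,0,0,0],[-0.03,-0.1,-0.23,-0.02,0,0],[-0.04,-0.15,-0.35,-0.04,0,0],[-0.05,-0.2,-0.47,-0.05,0,0],[-0.07,-0.25,-0.59,-0.07,0,0],[-0.08,-0.3,-0.7,-0.08,0,0],[-0.09,-0.35,-0.82,-0.1,0,0],[-0.1,-0.4,-0.94,-0.11,0,0]]'
python3 -m pendant '[[-0.03,0.09,-0.06,-0.09,0,0.02],[-0.05,0.17,-0.12,-0.18,0,0.04],[-0.08,0.26,-0.19,-0.27,0,0.07],[-0.11,0.34,-0.26,-0.36,0,0.09],[-0.14,0.43,-0.34,-0.45,0,0.11],[-0.17,0.51,-0.41,-0.54,0,0.13],[-0.2,0.58,-0.49,-0.63,0,0.15],[-0.24,0.66,-0.57,-0.72,0,0.18]]'
python3 - <<'E'
from h import *
print(pose(),env.get_obs()['qpos'].round(1))
p,R=cur(); print('grasp',(p-R.apply([0,0,env.tcp_to_grasp])).round(4))
d=grab('wrist'); cv2.imwrite('pics/w4.png',d['frame'][:,:,::-1]); d=grab('scene'); cv2.imwrite('pics/s4.png',d['frame'][:,:,::-1])
plan([.53,.24,.055],5,45)
E
```

```text
time_s: 14.55
tool_pos: [0.5238, 0.3203, 0.116]
tool_rot: [-144.9, -0.6, 20.1]
force: [1.1, 0.5, -0.2]
grip_width: 0.0502
time_s: 15.55
tool_pos: [0.5311, 0.2309, 0.1246]
tool_rot: [149.8, -0.0, 4.7]
force: [0.2, 0.2, -1.2]
grip_width: 0.0494
{'time_s': np.float64(15.55), 'tool_pos': array([0.5311, 0.2309, 0.1246]), 'tool_rot': array([ 1.497929e+02, -7.800000e-03,  4.655200e+00]), 'grip_width': np.float64(0.0494), 'force': array([ 0.1909,  0.2266, -1.2087])} [-19.   28.7 -29.2  89.8  35.1  88.4 -51.5]
grasp [0.5303 0.2402 0.1408]
8 [ 0.02 -0.34  0.72] [-0.17  0.    0.  ]
```

View pics/s4.png

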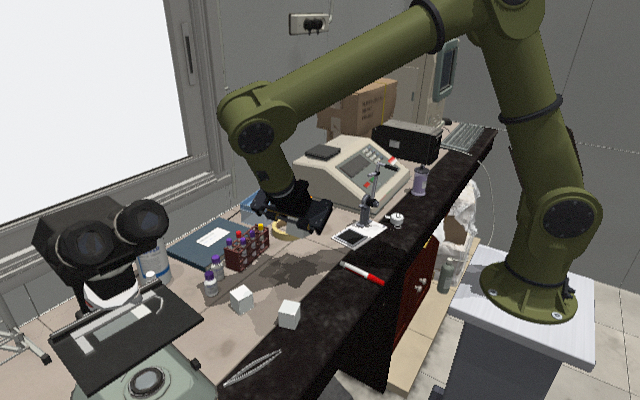

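The arm carries the cup as planned; the hand hides it in the scene view. I'll lean to 45° and lower it.

```bash
python3 -m pendant '[[0,-0.04,0.09,-0.02,0,0],[0.01,-0.08,0.18,-0.04,0,0],[0.01,-0.12,0.27,-0.06,0,0],[0.01,-0.17,0.36,-0.09,0,0],[0.01,-0.21,0.45,-0.11,0,0],[0.02,-0.26,0.54,-0.13,0,0],[0.02,-0.3,0.63,-0.15,0,0],[0.02,-0.34,0.72,-0.17,0,0]]'
python3 - <<'E'
from h import *
p,R=cur(); print('grasp',(p-R.apply([0,0,env.tcp_to_grasp])).round(4),pose()['tool_rot'])
d=grab('wrist'); cv2.imwrite('pics/w5.png',d['frame'][:,:,::-1]); d=grab('top'); crop(d,190,130,160,110,5,'pics/t5.png')
plan([.53,.24,.026],5,45)
E
```

```text
time_s: 16.65
tool_pos: [0.5334, 0.224, 0.0433]
tool_rot: [134.6, 0.1, 4.7]
force: [-0.5, 0.7, -0.5]
grip_width: 0.0496
grasp [0.5324 0.2373 0.0564] [1.345797e+02 1.323000e-01 4.725200e+00]
8 [-0.01 -0.23  0.18] [0. 0. 0.]
```

View pics/w5.png

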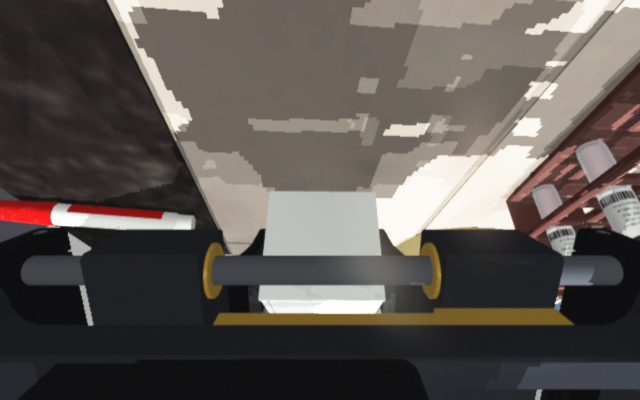

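View pics/t5.png

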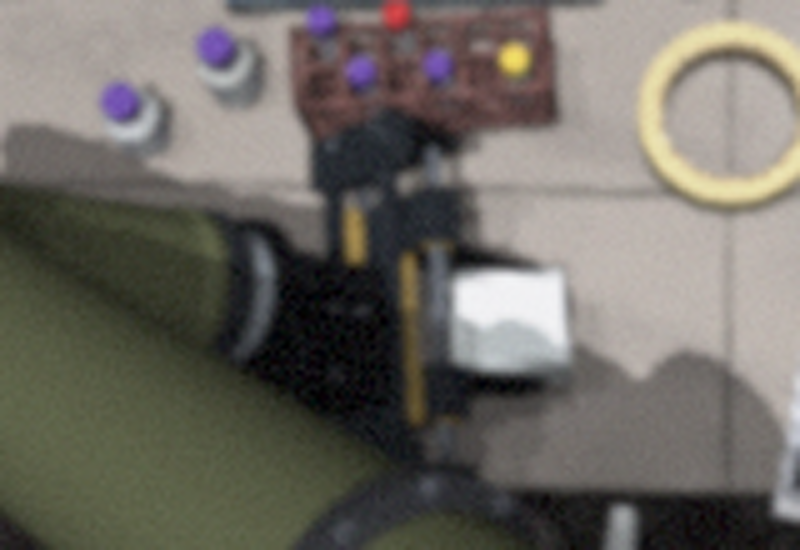

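The cup now lies horizontal with its mouth toward -y. One end of the gripper body hangs near the tube rack, so I'll shift 35 mm toward the robot before lowering.

```bash
python3 - <<'E'
from h import *
t=grab('top')
print('marker tip',onz(t,314,232,.009),'rack',[onz(t,u,157,.06).round(3) for u in(256,301)])
plan([.497,.252,.054],5,45); plan([.497,.252,.0255],5,45)
E
```

```text
marker tip [0.44327604 0.17527749 0.009     ] rack [array([0.634, 0.332, 0.06 ]), array([0.636, 0.213, 0.06 ])]
8 [-0.33 -0.14 -0.11] [0. 0. 0.]
8 [-0.33 -0.34  0.09] [0. 0. 0.]
```

```bash
python3 -m pendant '[[-0.08,-0.03,-0.02,0,0,0],[-0.16,-0.07,-0.05,0,0,0],[-0.25,-0.1,-0.08,0,0,0],[-0.33,-0.14,-0.11,0,0,0],[-0.33,-0.19,-0.06,0,0,0],[-0.33,-0.24,-0.01,0,0,0],[-0.33,-0.29,0.04,0,0,0],[-0.33,-0.33,0.08,0,0,0]]'
python3 - <<'E'
from h import *
p,R=cur(); print('grasp',(p-R.apply([0,0,env.tcp_to_grasp])).round(4),pose())
plan([.497,.252,.0245],5,45)
E
```

```text
time_s: 17.8
tool_pos: [0.499, 0.2383, 0.0142]
tool_rot: [134.7, 0.2, 4.7]
force: [-0.6, -0.5, -0.4]
grip_width: 0.05
grasp [0.498  0.2516 0.0273] {'time_s': np.float64(17.8), 'tool_pos': array([0.499 , 0.2383, 0.0142]), 'tool_rot': array([134.6661,   0.1607,   4.6881]), 'grip_width': np.float64(0.05), 'force': array([-0.5969, -0.532 , -0.3563])}
8 [-0.01 -0.02  0.02] [ 0.  0. -0.]
```

```bash
python3 -m pendant '[[0,-0.01,0.01,0,0,0],[0,-0.02,0.02,0,0,0],[0,-0.02,0.02,0,0,0],[0,-0.02,0.02,0,0,0],[0,-0.02,0.02,0,0,0],[0,-0.02,0.02,0,0,0],[0,-0.02,0.02,0,0,0],[0,-0.02,0.02,0,0,0]]'
python3 -m pendant '[[0,0,0,0,0,0],[0,0,0,0,0,0],[0,0,0,0,0,0],[0,0,0,0,0,0],[0,0,0,0,0,0],[0,0,-0.03,0,0,0],[0,0,-0.1,0,0,0],[0,0,-0.2,0,0,0]]' 87 20
python3 -m pendant '[[0,0,-0.1,0,0,0],[0,0,-0.25,0,0,0],[0,0,-0.4,0,0,0],[0,0,-0.55,0,0,0],[0,0,-0.7,0,0,0],[0,0,-0.8,0,0,0],[0,0,-0.9,0,0,0],[0,0,-1,0,0,0]]'
python3 - <<'E'
from h import *
p,R=cur(); print('grasp',(p-R.apply([0,0,env.tcp_to_grasp])).round(4),pose()['tool_rot'])
d=grab('wrist'); cv2.imwrite('pics/w6.png',d['frame'][:,:,::-1])
d=grab('top'); crop(d,220,150,150,110,5,'pics/t6.png')
E
```

```text
time_s: 18.8
tool_pos: [0.499, 0.2384, 0.0133]
tool_rot: [134.6, 0.1, 4.7]
force: [-1.8, -0.6, 5.1]
grip_width: 0.0497
time_s: 19.8
tool_pos: [0.4978, 0.2534, 0.0266]
tool_rot: [134.7, 0.1, 4.7]
force: [0.1, 1.0, -0.4]
grip_width: 0.087
time_s: 20.8
tool_pos: [0.4921, 0.324, 0.0968]
tool_rot: [134.7, 0.1, 4.7]
force: [0.7, 0.4, -0.6]
grip_width: 0.087
grasp [0.4911 0.3372 0.11  ] [134.6741   0.1465   4.7119]
```

View pics/w6.png

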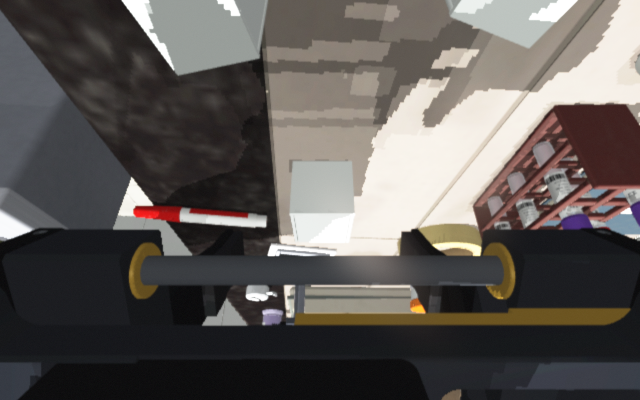

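View pics/t6.png

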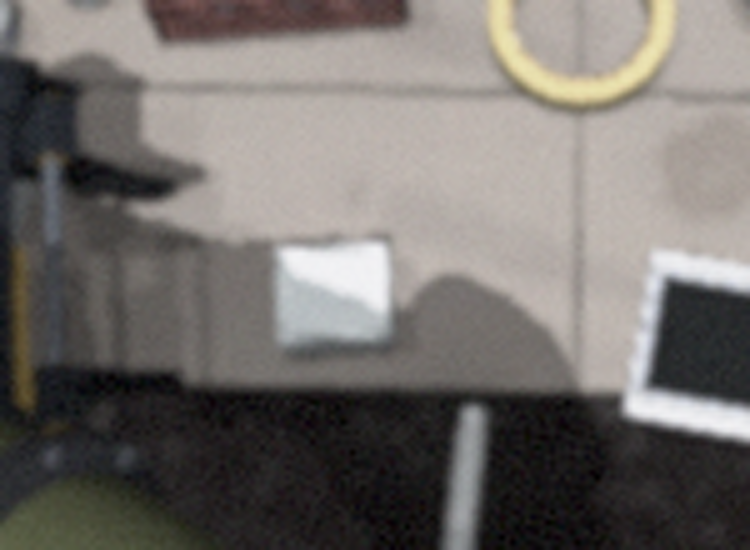

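The cup rests on its side, closed bottom facing the +y hand (wrist view ~ (322,185)), at top-crop ~(334,295). Measure it and plan the swing to the other side.

```bash
python3 - <<'E'
from h import *
t=grab('top')
c=[(275,247),(388,240),(393,340),(280,350)]
P=[onz(t,220+(x+.5)/5-.5,150+(y+.5)/5-.5,.05) for x,y in c]
C=np.mean(P,0); print(C.round(4),[np.linalg.norm(P[k]-P[k-1]).round(4) for k in range(4)],[np.degrees(np.arctan2(*(P[k]-P[k-1])[1::-1])).round(1) for k in range(4)])
a=plan([C[0],C[1]+.02,.17],5,-5,about=True)
print('n')
z=toolR(5,-45).apply([0,0,1]); plan(np.array([C[0],C[1],.03])-.09*z,5,-45,about=True,start=a)
E
```

```text
[0.4991 0.2477 0.05  ] [np.float64(0.0544), np.float64(0.0592), np.float64(0.0529), np.float64(0.0587)] [np.float64(5.1), np.float64(-85.3), np.float64(-175.4), np.float64(96.2)]
1 [0.   0.09 0.01] [ 0.07  0.   -0.  ]
2 [0.01 0.19 0.01] [ 0.14  0.   -0.  ]
3 [0.01 0.29 0.02] [ 0.21  0.   -0.  ]
4 [0.01 0.38 0.02] [ 0.28  0.   -0.  ]
5 [0.01 0.48 0.02] [ 0.35  0.   -0.  ]
6 [0.02 0.58 0.02] [ 0.42  0.   -0.  ]
7 [0.02 0.68 0.01] [ 0.49  0.   -0.  ]
8 [0.02 0.78 0.01] [ 0.56  0.   -0.  ]
n
1 [-0.    0.1   0.09] [0.06 0.   0.  ]
2 [-0.    0.19  0.17] [0.11 0.   0.  ]
3 [-0.01  0.29  0.25] [0.17 0.   0.  ]
4 [-0.01  0.39  0.33] [0.22 0.   0.  ]
5 [-0.01  0.48  0.41] [0.28 0.   0.  ]
6 [-0.01  0.58  0.49] [0.33 0.   0.  ]
7 [-0.02  0.68  0.57] [0.39 0.   0.  ]
8 [-0.02  0.78  0.64] [0.44 0.   0.  ]
```

```bash
python3 -m pendant '[[0,0.09,0.01,0.07,0,0],[0.01,0.19,0.01,0.14,0,0],[0.01,0.29,0.02,0.21,0,0],[0.01,0.38,0.02,0.28,0,0],[0.01,0.48,0.02,0.35,0,0],[0.02,0.58,0.02,0.42,0,0],[0.02,0.68,0.01,0.49,0,0],[0.02,0.78,0.01,0.56,0,0]]'
python3 - <<'E'
from h import *
p,R=cur(); print('grasp',(p-R.apply([0,0,env.tcp_to_grasp])).round(4),pose()['tool_rot'])
z=toolR(5,-35).apply([0,0,1]); plan(np.array([.499,.2477,.027])-.075*z,5,-35,about=True)
E
```

```text
time_s: 21.95
tool_pos: [0.4989, 0.2677, 0.1516]
tool_rot: [-174.8, 0.1, 4.7]
force: [-0.9, -1.1, -0.5]
grip_width: 0.0868
grasp [0.499  0.266  0.1702] [-1.747504e+02  1.012000e-01  4.686700e+00]
1 [-0.    0.07  0.09] [ 0.04 -0.   -0.  ]
2 [-0.    0.15  0.19] [ 0.08 -0.   -0.  ]
3 [-0.    0.22  0.28] [ 0.12 -0.   -0.  ]
4 [-0.01  0.29  0.37] [ 0.17 -0.   -0.  ]
5 [-0.01  0.37  0.46] [ 0.21 -0.   -0.  ]
6 [-0.01  0.44  0.55] [ 0.25 -0.   -0.  ]
7 [-0.01  0.52  0.64] [ 0.29 -0.   -0.  ]
8 [-0.01  0.59  0.73] [ 0.33 -0.   -0.  ]
```

```bash
python3 -m pendant '[[0,0.07,0.09,0.04,0,0],[0,0.15,0.19,0.08,0,0],[0,0.22,0.28,0.12,0,0],[-0.01,0.29,0.37,0.17,0,0],[-0.01,0.37,0.46,0.21,0,0],[-0.01,0.44,0.55,0.25,0,0],[-0.01,0.52,0.64,0.29,0,0],[-0.01,0.59,0.73,0.33,0,0]]'
python3 - <<'E'
from h import *
p,R=cur(); print('grasp',(p-R.apply([0,0,env.tcp_to_grasp])).round(4),pose()['tool_rot'])
d=grab('wrist'); cv2.imwrite('pics/w7.png',d['frame'][:,:,::-1])
plan(np.array([.499,.2477,.027]),5,-35)
E
```

```text
time_s: 22.95
tool_pos: [0.5018, 0.2154, 0.0728]
tool_rot: [-145.1, 0.1, 4.7]
force: [-0.3, 0.1, -0.0]
grip_width: 0.087
grasp [0.5027 0.2048 0.0881] [-1.451351e+02  1.447000e-01  4.683200e+00]
8 [ 0.01 -0.04  0.74] [ 0.   -0.   -0.01]
```

View pics/w7.png

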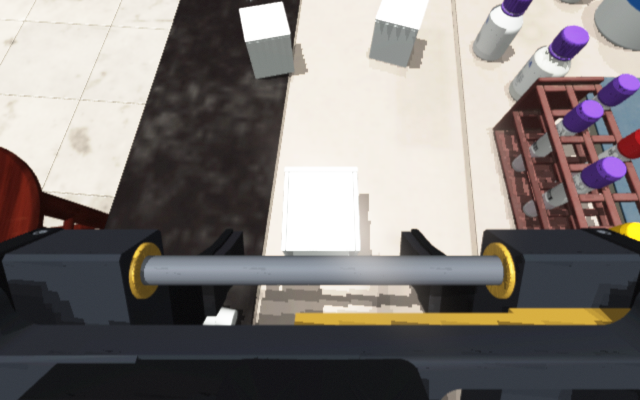

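```bash
python3 - <<'E'
from h import *
d=grab('wrist')
for q in((287,168),(357,168),(283,252),(359,252)): print(onz(d,*q,.05).round(4))
E
python3 -m pendant '[[0,0,0.09,0,0,0],[0,-0.01,0.18,0,0,0],[0,-0.02,0.28,0,0,0],[0,-0.02,0.37,0,0,0],[0,-0.03,0.46,0,0,0],[0,-0.03,0.55,0,0,0],[0,-0.03,0.64,0,0,0],[0.01,-0.03,0.73,0,0,0]]'
python3 -m pendant '[[0,0,0,0,0,0],[0,0,0,0,0,0],[0,0,0,0,0,0],[0,0,0,0,0,0],[0,0,0,0,0,0],[0,0,0,0,0,0],[0,0,0,0,0,0],[0,0,0,0,0,0]]' 30 20
python3 - <<'E'
from h import *
p,R=cur(); print('grasp',(p-R.apply([0,0,env.tcp_to_grasp])).round(4),pose()['tool_rot'])
a=plan([.49,.21,.12],-2,-20,about=True)
print();b=plan([.485,.13,.14],-9.2,55,about=True,start=a)
E
```

```text
[0.4717 0.2693 0.05  ]
[0.5192 0.2728 0.05  ]
[0.4759 0.212  0.05  ]
[0.5226 0.2156 0.05  ]
time_s: 24.05
tool_pos: [0.4992, 0.2607, 0.0145]
tool_rot: [-145.2, 0.1, 4.7]
force: [-0.0, -0.4, -0.2]
grip_width: 0.0867
time_s: 25.05
tool_pos: [0.4994, 0.2604, 0.0152]
tool_rot: [-145.2, 0.1, 4.7]
force: [-0.3, -2.4, 2.7]
grip_width: 0.0498
grasp [0.5003 0.2497 0.0306] [-1.452016e+02  1.255000e-01  4.713800e+00]
1 [-0.02 -0.02 -0.12] [-0.02  0.    0.01]
2 [-0.03 -0.04 -0.24] [-0.04  0.01  0.02]
3 [-0.05 -0.05 -0.36] [-0.06  0.01  0.02]
4 [-0.06 -0.07 -0.48] [-0.08  0.02  0.03]
5 [-0.08 -0.09 -0.6 ] [-0.1   0.02  0.04]
6 [-0.1  -0.11 -0.72] [-0.12  0.03  0.05]
7 [-0.11 -0.13 -0.84] [-0.14  0.03  0.06]
8 [-0.13 -0.14 -0.96] [-0.16  0.04  0.07]

1 [-0.    0.12 -0.06] [-0.1  -0.    0.01]
2 [-0.01  0.23 -0.13] [-0.21 -0.01  0.02]
3 [-0.01  0.34 -0.2 ] [-0.31 -0.01  0.03]
4 [-0.02  0.46 -0.27] [-0.42 -0.01  0.04]
5 [-0.02  0.56 -0.35] [-0.52 -0.02  0.05]
6 [-0.03  0.67 -0.43] [-0.62 -0.02  0.06]
7 [-0.04  0.77 -0.51] [-0.73 -0.02  0.07]
8 [-0.04  0.86 -0.6 ] [-0.83 -0.03  0.08]
```

```bash
python3 -m pendant '[[-0.02,-0.02,-0.12,-0.02,0,0.01],[-0.03,-0.04,-0.24,-0.04,0.01,0.02],[-0.05,-0.05,-0.36,-0.06,0.01,0.02],[-0.06,-0.07,-0.48,-0.08,0.02,0.03],[-0.08,-0.09,-0.6,-0.1,0.02,0.04],[-0.1,-0.11,-0.72,-0.12,0.03,0.05],[-0.11,-0.13,-0.84,-0.14,0.03,0.06],[-0.13,-0.14,-0.96,-0.16,0.04,0.07]]'
python3 -m pendant '[[0,0.12,-0.06,-0.1,0,0.01],[-0.01,0.23,-0.13,-0.21,-0.01,0.02],[-0.01,0.34,-0.2,-0.31,-0.01,0.03],[-0.02,0.46,-0.27,-0.42,-0.01,0.04],[-0.02,0.56,-0.35,-0.52,-0.02,0.05],[-0.03,0.67,-0.43,-0.62,-0.02,0.06],[-0.04,0.77,-0.51,-0.73,-0.02,0.07],[-0.04,0.86,-0.6,-0.83,-0.03,0.08]]'
python3 - <<'E'
from h import *
p,R=cur(); print('grasp',(p-R.apply([0,0,env.tcp_to_grasp])).round(4),pose(),env.get_obs()['qpos'].round(1))
for n in('wrist','top','scene'):
    d=grab(n); cv2.imwrite(f'pics/{n}8.png',d['frame'][:,:,::-1])
    if n=='top': crop(d,280,150,150,110,5,'pics/t8.png')
    if n=='scene': crop(d,240,140,180,130,4,'pics/s8.png')
E
```

```text
time_s: 26.05
tool_pos: [0.4901, 0.216, 0.1025]
tool_rot: [-159.7, -0.2, -2.5]
force: [-0.4, -0.4, -0.7]
grip_width: 0.0499
time_s: 27.05
tool_pos: [0.4816, 0.1159, 0.1286]
tool_rot: [125.3, 0.2, -9.6]
force: [0.2, 0.0, -0.5]
grip_width: 0.05
grasp [0.4842 0.1309 0.1394] {'time_s': np.float64(27.05), 'tool_pos': array([0.4816, 0.1159, 0.1286]), 'tool_rot': array([125.313 ,   0.2354,  -9.5764]), 'grip_width': np.float64(0.05), 'force': array([ 0.2153,  0.0258, -0.4652])} [-20.3  36.1 -26.3  91.6  41.7 106.4 -65.7]
```

View pics/t8.png

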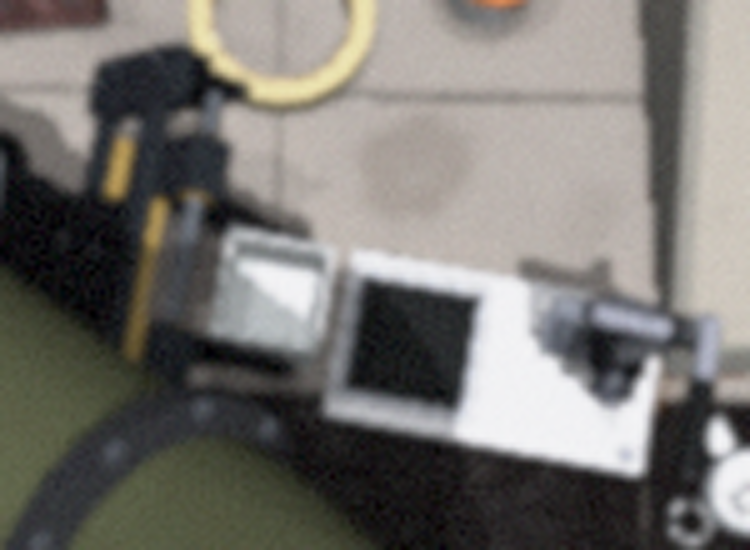

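View pics/s8.png

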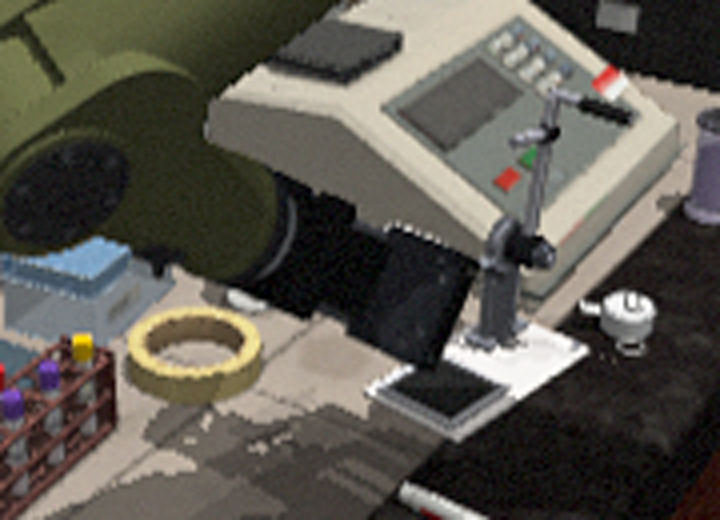

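View pics/wrist8.png

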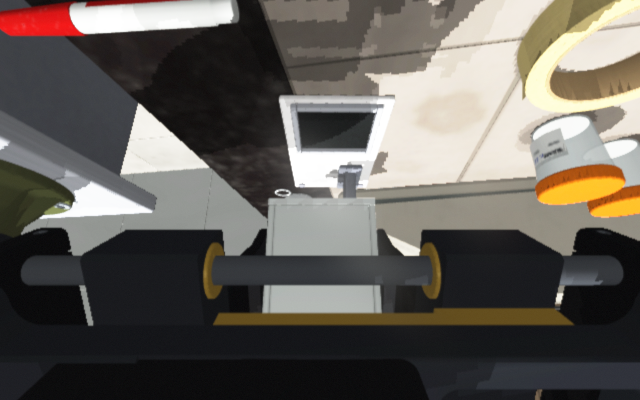

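The cup is mouth-up and held square; in the top crop the rim runs from (225,228) to (325,358). The nest is at about (337,130) in the wrist view. I'll measure where the cup sits relative to the grasp point.

```bash
python3 - <<'E'
from h import *
t=grab('top'); w=grab('wrist')
p,R=cur(); g=p-R.apply([0,0,env.tcp_to_grasp]); yw=-9.2; ys=np.array([-np.sin(np.radians(yw)),np.cos(np.radians(yw)),0]); xs=np.array([ys[1],-ys[0],0])
c=[(225,228),(340,240),(325,358),(205,335)]
for z in (.165,.175):
    P=[onz(t,280+(x+.5)/5-.5,150+(y+.5)/5-.5,z) for x,y in c]
    C=np.mean(P,0); print(z,C.round(4),[np.linalg.norm(P[k]-P[k-1]).round(4) for k in range(4)],[np.degrees(np.arctan2(*(P[k]-P[k-1])[1::-1])).round(1) for k in range(4)],'rel grasp x,y',((C-g)@xs).round(4),((C-g)@ys).round(4))
N=[onz(w,*q,.006) for q in((299,108),(376,108),(368,150),(302,148))]
print('nest w',np.mean(N,0).round(4),np.round(N,4))
# cup far rim corners in wrist view (top of far/near walls)
q=w['frame'][180:320,250:400]; cv2.imwrite('pics/w8c.png',cv2.resize(q[:,:,::-1],None,fx=5,fy=5,interpolation=cv2.INTER_CUBIC))
q=w['frame'][85:205,260:420]; cv2.imwrite('pics/w8n.png',cv2.resize(q[:,:,::-1],None,fx=5,fy=5,interpolation=cv2.INTER_CUBIC))
E
```

```text
0.165 [0.4844 0.1264 0.165 ] [np.float64(0.0512), np.float64(0.0539), np.float64(0.0559), np.float64(0.0563)] [np.float64(-9.4), np.float64(-95.0), np.float64(173.3), np.float64(80.2)] rel grasp x,y 0.0006 -0.0037
0.175 [0.4828 0.1267 0.175 ] [np.float64(0.0507), np.float64(0.0533), np.float64(0.0553), np.float64(0.0557)] [np.float64(-9.4), np.float64(-95.0), np.float64(173.3), np.float64(80.2)] rel grasp x,y -0.0011 -0.0036
nest w [0.4805 0.0464 0.006 ] [[0.455  0.0831 0.006 ]
 [0.516  0.0732 0.006 ]
 [0.5077 0.0075 0.006 ]
 [0.4434 0.0217 0.006 ]]
```

View pics/w8c.png

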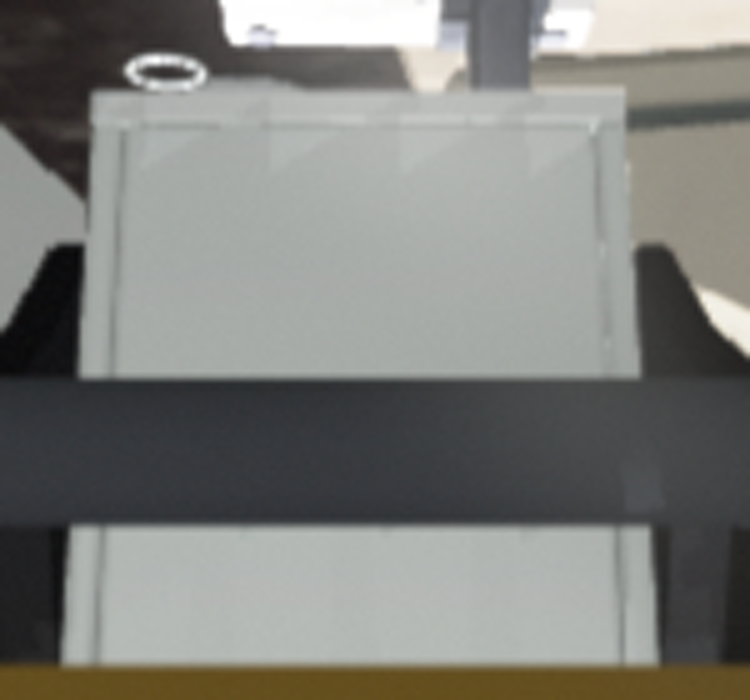

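View pics/w8n.png

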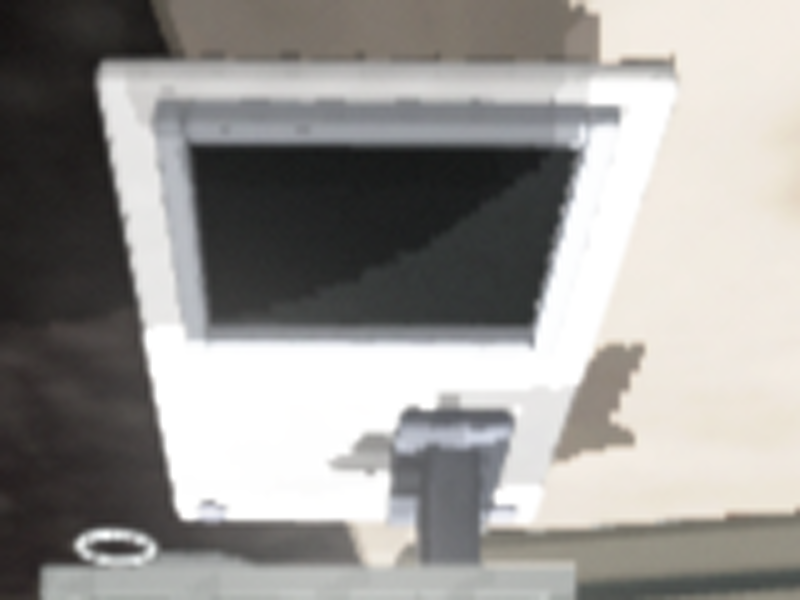

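```bash
python3 - <<'E'
from h import *
w=grab('wrist')
cv=lambda x,y:(260+(x+.5)/5-.5,85+(y+.5)/5-.5)
yw=-9.2; ys=np.array([-np.sin(np.radians(yw)),np.cos(np.radians(yw)),0]); xs=np.array([ys[1],-ys[0],0])
a,b=onz(w,*cv(190,145),.0115),onz(w,*cv(582,150),.0115); c,d=onz(w,*cv(207,326),.006),onz(w,*cv(535,329),.006)
for P in(a,b,c,d): print(P.round(4),(P@xs).round(4),(P@ys).round(4))
# plate corners
pl=[onz(w,*cv(*q),.006) for q in((100,65),(675,70),(180,520),(540,520))]
for P in pl: print('plate',P.round(4),(P@xs).round(4),(P@ys).round(4))
n=np.array([.483,.0455,0]); print('ref',n@xs,n@ys, 'plate ang',[np.degrees(np.arctan2(*(pl[2]-pl[0])[1::-1])),np.degrees(np.arctan2(*(pl[1]-pl[0])[1::-1]))])
E
```

```text
[0.4544 0.0819 0.0115] 0.4354 0.1535
[0.5163 0.0703 0.0115] 0.4984 0.152
[0.4418 0.0167 0.006 ] 0.4334 0.0872
[0.5067 0.0049 0.006 ] 0.4994 0.0858
plate [0.4435 0.0964 0.006 ] 0.4224 0.1661
plate [0.5309 0.0807 0.006 ] 0.5112 0.1646
plate [ 0.4122 -0.0786  0.006 ] 0.4195 -0.0117
plate [ 0.5045 -0.0935  0.006 ] 0.513 -0.0117
ref 0.46951222199027465 0.12213731371597718 plate ang [np.float64(-100.13713017713093), np.float64(-10.163670038325247)]
```

```bash
python3 - <<'E'
from h import *
plan([.4822,.0491,.06],-9.6,55)
E
```

```text
8 [ 0.12 -0.18  1.12] [-0.01  0.    0.  ]
```

```bash
python3 -m pendant '[[0.01,-0.02,0.12,0,0,0],[0.03,-0.04,0.25,0,0,0],[0.04,-0.06,0.37,0,0,0],[0.06,-0.08,0.5,0,0,0],[0.07,-0.1,0.62,0,0,0],[0.09,-0.13,0.75,0,0,0],[0.1,-0.15,0.87,0,0,0],[0.12,-0.18,1,0,0,0]]'
python3 - <<'E'
from h import *
p,R=cur(); print('grasp',(p-R.apply([0,0,env.tcp_to_grasp])).round(4),pose()['tool_rot'])
d=grab('top'); crop(d,320,160,120,90,6,'pics/t9.png')
d=grab('scene'); crop(d,290,140,140,110,5,'pics/s9.png')
plan([.4822,.0491,.042],-9.6,55)
E
```

```text
time_s: 28.35
tool_pos: [0.4811, 0.0427, 0.0547]
tool_rot: [125.6, 0.3, -9.6]
force: [0.1, -0.7, -0.3]
grip_width: 0.0499
grasp [0.4837 0.0577 0.0656] [125.5734   0.3004  -9.6375]
8 [ 0.01 -0.14  0.2 ] [-0.01  0.    0.  ]
```

View pics/t9.png

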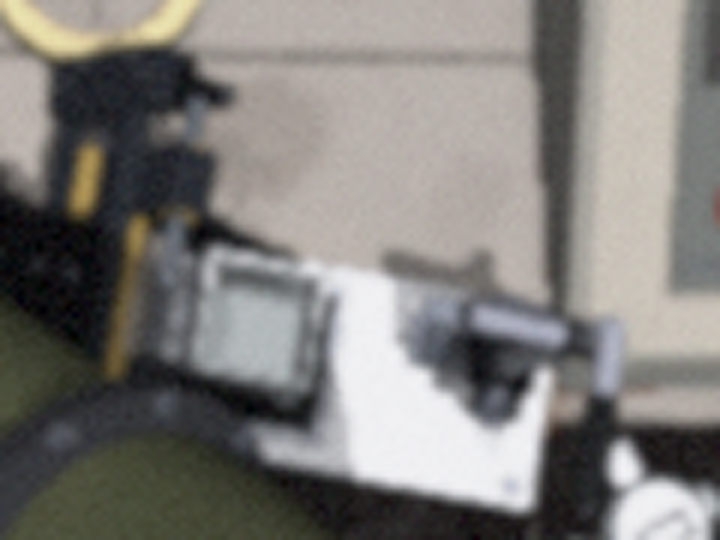

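View pics/s9.png

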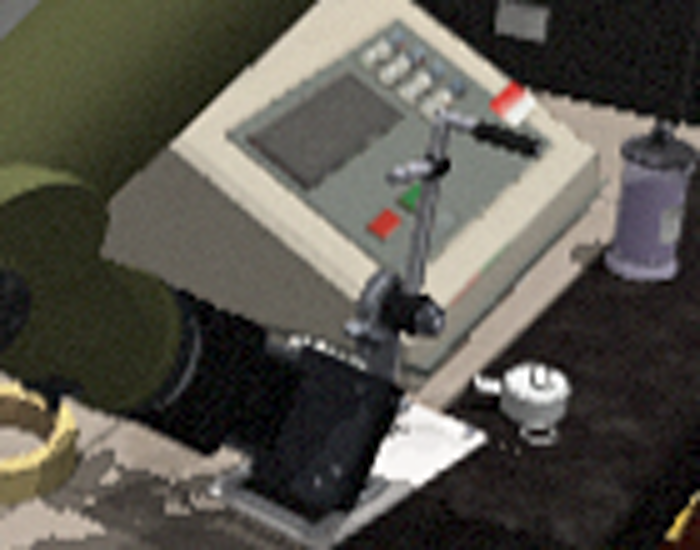

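The cup is over the nest and upright. I'll lower it in steps and watch the force.

```bash
python3 - <<'E'
from h import *
t=grab('top'); P=[onz(t,320+(x+.5)/6-.5,160+(y+.5)/6-.5,.099) for x,y in((203,250),(325,263),(303,395),(186,372))]
p,R=cur(); g=p-R.apply([0,0,env.tcp_to_grasp]); C=np.mean(P,0); ys=np.array([.164,.986,0]); xs=np.array([.986,-.164,0])
print(C.round(4),(C-g)@xs,(C-g)@ys,[np.linalg.norm(P[k]-P[k-1]).round(4) for k in range(4)])
E
python3 -m pendant '[[0,-0.03,0.04,0,0,0],[0,-0.06,0.08,0,0,0],[0.01,-0.1,0.14,0,0,0],[0.01,-0.14,0.2,-0.01,0,0],[0.01,-0.16,0.21,-0.01,0,0],[0.01,-0.18,0.23,-0.01,0,0],[0.01,-0.2,0.24,-0.01,0,0],[0.01,-0.21,0.25,-0.01,0,0]]'
python3 - <<'E'
from h import *
p,R=cur(); print('grasp',(p-R.apply([0,0,env.tcp_to_grasp])).round(4),pose()['tool_rot'],pose()['force'])
plan([.4822,.0491,.0305],-9.6,55)
E
```

```text
[0.4835 0.056  0.099 ] 0.00035616887190243076 -0.0013914742683451007 [np.float64(0.0515), np.float64(0.0507), np.float64(0.0559), np.float64(0.0487)]
time_s: 29.5
tool_pos: [0.4806, 0.0352, 0.0237]
tool_rot: [124.7, 0.3, -9.6]
force: [0.2, 0.3, -0.6]
grip_width: 0.0501
grasp [0.4832 0.0503 0.0343] [124.6765   0.2958  -9.6438] [ 0.1949  0.3323 -0.5606]
8 [-0.01 -0.02  0.03] [0. 0. 0.]
```

```bash
python3 -m pendant '[[-0.01,-0.01,0.01,0,0,0],[-0.01,-0.01,0.02,0,0,0],[-0.01,-0.02,0.03,0,0,0],[-0.01,-0.02,0.03,0,0,0],[-0.01,-0.02,0.03,0,0,0],[-0.01,-0.02,0.03,0,0,0],[-0.01,-0.02,0.03,0,0,0],[-0.01,-0.02,0.03,0,0,0]]'
python3 -m pendant '[[0,-0.01,0,0,0,0],[0,-0.02,0.01,0,0,0],[0,-0.02,0.01,0,0,0],[0,-0.02,0.01,0,0,0],[0,-0.02,0.01,0,0,0],[0,-0.02,0.01,0,0,0],[0,-0.02,0.01,0,0,0],[0,-0.02,0.01,0,0,0]]'
python3 - <<'E'
from h import *
p,R=cur(); print('grasp',(p-R.apply([0,0,env.tcp_to_grasp])).round(4),pose()['tool_rot'],pose()['force'])
d=grab('wrist'); crop(d,220,60,220,270,2,'pics/w10.png')
E
```

```text
time_s: 30.5
tool_pos: [0.4796, 0.0344, 0.0223]
tool_rot: [124.6, 0.2, -9.6]
force: [-1.3, 3.4, 9.2]
grip_width: 0.0499
time_s: 31.5
tool_pos: [0.4796, 0.0343, 0.0221]
tool_rot: [124.4, 0.2, -9.7]
force: [-3.6, 4.3, 17.2]
grip_width: 0.0497
grasp [0.4822 0.0495 0.0327] [124.398    0.166   -9.6829] [-3.5969  4.3364 17.2067]
```

View pics/w10.png

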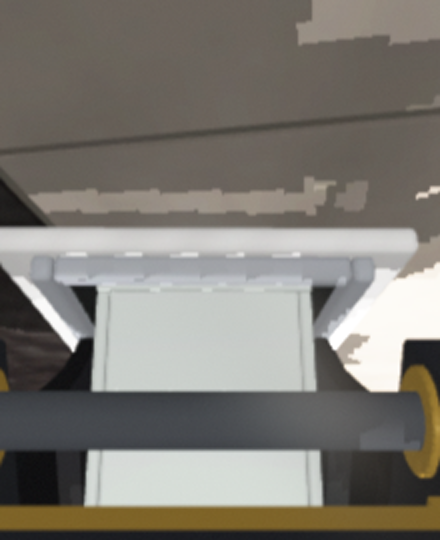

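```bash
python3 - <<'E'
from h import *
w=grab('wrist'); print('cam',w['c2w'][:3,3].round(4))
yw=np.radians(-9.6); ys=np.array([-np.sin(yw),np.cos(yw),0]); xs=np.array([ys[1],-ys[0],0])
n=np.array([.4815,.0447,0])
def pr(x,y,z): return np.round(proj(w,n+xs*x+ys*y+np.array([0,0,z])),1)
print('fence inner top corners',pr(-.032,.032,.0115),pr(.032,.032,.0115),'outer',pr(-.037,.037,.0115),pr(.037,.037,.0115))
p,R=cur(); g=p-R.apply([0,0,env.tcp_to_grasp]); gy=(g-n)@ys
for off in(-.0035,-.0056):
  print(off,'cup +y bottom corners z6',pr(-.025,gy+off+.025,.006),pr(.025,gy+off+.025,.006),'z9',pr(-.025,gy+off+.025,.009),'rim',pr(-.025,gy+off+.025,.064),'far rim',pr(-.025,gy+off-.025,.064))
crop(w,220,160,200,130,4,'pics/w11.png')
E
```

```text
cam [0.5071 0.2053 0.0565]
fence inner top corners [253.2 204.4] [398.5 204.6] outer [239.  200.5] [413.  200.7]
-0.0035 cup +y bottom corners z6 [271.7 197.1] [379.6 197.3] z9 [271.4 203.2] rim [263.7 332.6] far rim [279.6 327.3]
-0.0056 cup +y bottom corners z6 [272.4 198.7] [378.9 198.8] z9 [272.  204.7] rim [264.6 332.3] far rim [280.1 327.1]
```

View pics/w11.png

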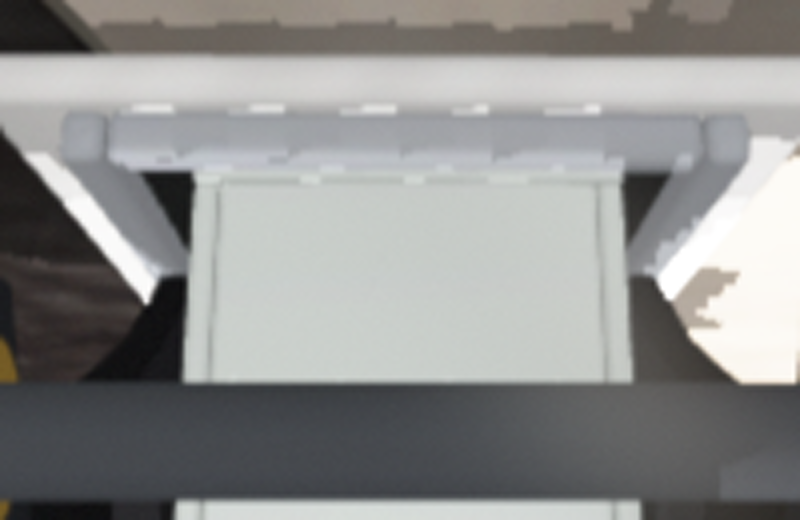

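The cup's lower edge line projects at v≈205, which matches the bottom being at z≈6 mm inside the fence and about 2 mm off in x. So it is seated on the nest floor. I'll ease the load, release and back off.

```bash
python3 -m pendant '[[0,0.01,-0.01,0,0,0],[0,0.02,-0.01,0,0,0],[0,0.02,-0.01,0,0,0],[0,0.02,-0.01,0,0,0],[0,0.02,-0.01,0,0,0],[0,0.02,-0.01,0,0,0],[0,0.02,-0.01,0,0,0],[0,0.02,-0.01,0,0,0]]'
python3 -m pendant '[[0,0,0,0,0,0],[0,0,0,0,0,0],[0,0,0,0,0,0],[0,0,0,0,0,0],[0,0,0,0,0,0],[0,0,-0.05,0,0,0],[0,0,-0.1,0,0,0],[0,0,-0.2,0,0,0]]' 87 20
python3 -m pendant '[[0,0,-0.12,0,0,0],[0,0,-0.25,0,0,0],[0,0,-0.37,0,0,0],[0,0,-0.5,0,0,0],[0,0,-0.62,0,0,0],[0,0,-0.75,0,0,0],[0,0,-0.87,0,0,0],[0,0,-1,0,0,0]]'
python3 - <<'E'
from h import *
p,R=cur(); print('grasp',(p-R.apply([0,0,env.tcp_to_grasp])).round(4),pose()['tool_rot'],pose()['force'],env.get_obs()['qpos'].round(1))
d=grab('wrist'); cv2.imwrite('pics/w12.png',d['frame'][:,:,::-1])
d=grab('top'); crop(d,320,160,120,90,6,'pics/t12.png')
E
```

```text
time_s: 32.6
tool_pos: [0.4796, 0.0343, 0.0222]
tool_rot: [124.6, 0.2, -9.6]
force: [-0.5, 3.7, 6.7]
grip_width: 0.0497
time_s: 33.6
tool_pos: [0.4821, 0.0504, 0.032]
tool_rot: [124.7, 0.3, -9.7]
force: [-0.1, -0.4, 0.0]
grip_width: 0.0873
time_s: 34.6
tool_pos: [0.4963, 0.1317, 0.0891]
tool_rot: [124.7, 0.3, -9.7]
force: [0.1, -0.1, -1.0]
grip_width: 0.0869
grasp [0.4989 0.1469 0.0997] [124.6565   0.309   -9.6542] [ 0.115  -0.1185 -0.9951] [-22.   41.6 -25.3  88.5  42.8 105.6 -67.5]
```

View pics/w12.png

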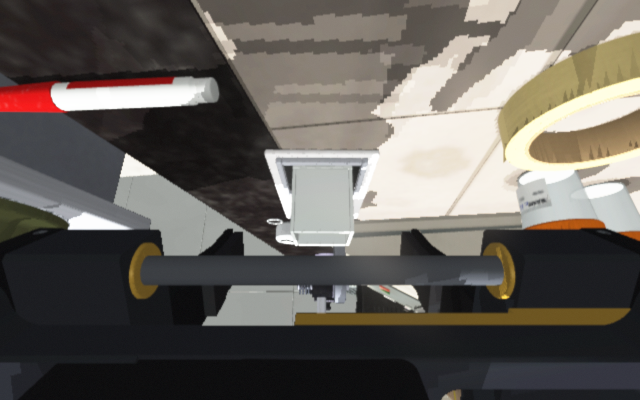

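View pics/t12.png

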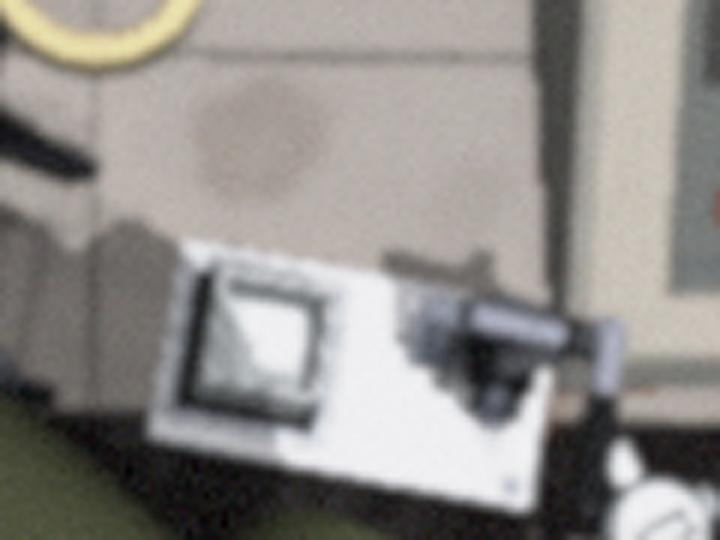

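The cup stands mouth-up in the nest (wrist view ~(322,205); top crop ~(265,335)) and the sensor arm is still up. Next I'll bring the gripper to the handle with the jaws along the stand's y, leaning a little toward the robot.

```bash
cat >> h.py <<'E'
NEST=np.array([.4815,.0447,0]); YW=-9.6
YS=np.array([-np.sin(np.radians(YW)),np.cos(np.radians(YW)),0]); XS=np.array([YS[1],-YS[0],0])
def S(x,y,z): return NEST+XS*x+YS*y+np.array([0,0,z])
def hand(th,x=-.043,r=.125):
    f=th-np.radians(7.0+.4) if 0 else th-(1.7-np.pi/2); return S(x,-.095+r*np.sin(f),.092+r*np.cos(f))
E
python3 - <<'E'
from h import *
t=grab('top'); P=[onz(t,320+(x+.5)/6-.5,160+(y+.5)/6-.5,.064) for x,y in((215,262),(335,275),(318,405),(190,390))]
C=np.mean(P,0); print('cup',C.round(4),[np.linalg.norm(P[k]-P[k-1]).round(4) for k in range(4)])
print(hand(0),hand(1.7))
p0,R0=cur(); R1=toolR(80.4,-15); rv=(R0.inv()*R1).as_rotvec(); print(np.degrees(rv),np.degrees(np.linalg.norm(rv)))
G=np.array([0,0,env.tcp_to_grasp]); g0=p0-R0.apply(G)
tgt=np.array([.46,.03,.31])
for i in range(1,17):
    f=i/16; R=R0*Rn.from_rotvec(rv*f); h=min(1,f*1.3); p=np.array([*(g0+(tgt-g0)*f)[:2],g0[2]+(tgt[2]-g0[2])*h])+R.apply(G)
    if i==8: pm,Rm=p,R
    b,B=(p0,R0) if i<=8 else (pm,Rm)
    print(i,(B.inv().apply(p-b)/.1).round(2),(np.degrees((B.inv()*R).as_rotvec())/90).round(2))
E
```

```text
cup [0.4834 0.0481 0.064 ] [np.float64(0.0564), np.float64(0.0516), np.float64(0.0566), np.float64(0.0545)]
[ 0.42057324 -0.05767859  0.2159581 ] [0.44410523 0.08145094 0.092     ]
[ 54.33349797  32.84227256 -88.86392749] 109.21328434508858
1 [-0.01  0.17 -0.04] [ 0.04  0.02 -0.06]
2 [-0.01  0.34 -0.07] [ 0.08  0.05 -0.12]
3 [-0.02  0.52 -0.11] [ 0.11  0.07 -0.19]
4 [-0.03  0.69 -0.15] [ 0.15  0.09 -0.25]
5 [-0.04  0.86 -0.18] [ 0.19  0.11 -0.31]
6 [-0.06  1.03 -0.22] [ 0.23  0.14 -0.37]
7 [-0.07  1.2  -0.26] [ 0.26  0.16 -0.43]
8 [-0.09  1.38 -0.3 ] [ 0.3   0.18 -0.49]
9 [-0.1   0.08 -0.12] [ 0.04  0.02 -0.06]
10 [-0.2   0.16 -0.25] [ 0.08  0.05 -0.12]
11 [-0.3   0.25 -0.38] [ 0.11  0.07 -0.19]
12 [-0.4   0.33 -0.5 ] [ 0.15  0.09 -0.25]
13 [-0.47  0.37 -0.52] [ 0.19  0.11 -0.31]
14 [-0.53  0.4  -0.5 ] [ 0.23  0.14 -0.37]
15 [-0.6   0.42 -0.47] [ 0.26  0.16 -0.43]
16 [-0.66  0.45 -0.45] [ 0.3   0.18 -0.49]
```

```bash
python3 -m pendant '[[0,0.14,-0.1,0.02,0.01,-0.03],[-0.01,0.28,-0.19,0.06,0.04,-0.1],[-0.02,0.42,-0.28,0.1,0.06,-0.16],[-0.03,0.56,-0.36,0.14,0.09,-0.23],[-0.04,0.7,-0.43,0.18,0.11,-0.3],[-0.05,0.82,-0.5,0.22,0.13,-0.36],[-0.05,0.92,-0.55,0.26,0.16,-0.43],[-0.05,1,-0.6,0.3,0.18,-0.49]]'
python3 - <<'E'
from h import *
print(pose(),env.get_obs()['qpos'].round(1))
plan([.46,.03,.31],80.4,-15,about=True)
E
```

```text
time_s: 35.75
tool_pos: [0.4902, 0.1238, 0.2055]
tool_rot: [159.8, 15.2, 35.2]
force: [0.2, -0.3, 0.3]
grip_width: 0.0871
{'time_s': np.float64(35.75), 'tool_pos': array([0.4902, 0.1238, 0.2055]), 'tool_rot': array([159.7614,  15.2027,  35.1525]), 'grip_width': np.float64(0.0871), 'force': array([ 0.2359, -0.2963,  0.3307])} [  2.1  13.5 -39.4  98.3  28.1  88.2  -4.9]
1 [-0.12  0.09 -0.05] [ 0.04  0.02 -0.06]
2 [-0.25  0.19 -0.09] [ 0.08  0.05 -0.12]
3 [-0.37  0.28 -0.14] [ 0.11  0.07 -0.19]
4 [-0.5   0.37 -0.19] [ 0.15  0.09 -0.25]
5 [-0.63  0.46 -0.24] [ 0.19  0.12 -0.31]
6 [-0.76  0.55 -0.29] [ 0.23  0.14 -0.37]
7 [-0.89  0.65 -0.34] [ 0.26  0.16 -0.43]
8 [-1.02  0.74 -0.39] [ 0.3   0.18 -0.5 ]
```

```bash
python3 -m pendant '[[-0.12,0.09,-0.1,0.04,0.02,-0.06],[-0.25,0.19,-0.18,0.08,0.05,-0.12],[-0.37,0.28,-0.25,0.11,0.07,-0.19],[-0.5,0.37,-0.3,0.15,0.09,-0.25],[-0.63,0.46,-0.34,0.19,0.12,-0.31],[-0.76,0.55,-0.37,0.23,0.14,-0.37],[-0.88,0.65,-0.39,0.26,0.16,-0.43],[-1,0.74,-0.4,0.3,0.18,-0.5]]'
python3 - <<'E'
from h import *
p,R=cur(); print('grasp',(p-R.apply([0,0,env.tcp_to_grasp])).round(4),pose()['tool_rot'],env.get_obs()['qpos'].round(1))
d=grab('wrist'); cv2.imwrite('pics/w13.png',d['frame'][:,:,::-1])
h=hand(0); plan(h+[0,0,.075],80.4,-15); print(proj(d,h))
E
```

```text
time_s: 36.75
tool_pos: [0.4563, 0.0322, 0.2927]
tool_rot: [-165.0, 0.4, 80.7]
force: [0.4, -0.3, 0.7]
grip_width: 0.0873
grasp [0.4611 0.0316 0.3107] [-164.9724    0.4162   80.6991] [ 25.4   7.1 -32.9  91.3  -0.2  97.3  72.9]
8 [-0.91 -0.21  0.26] [-0.  0.  0.]
(np.float64(204.5235481179381), np.float64(209.70439855543958))
```

View pics/w13.png

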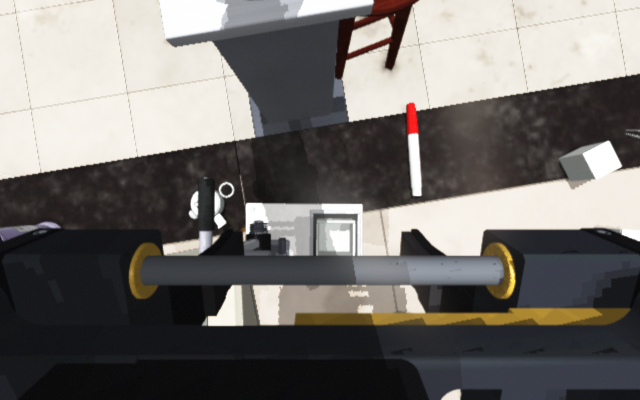

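The handle bar is at (206,205), against a prediction of (204.5,209.7), which is good agreement. I'll move above it.

```bash
python3 -m pendant '[[-0.12,-0.03,0.03,0,0,0],[-0.24,-0.06,0.06,0,0,0],[-0.36,-0.09,0.1,0,0,0],[-0.48,-0.12,0.14,0,0,0],[-0.6,-0.15,0.17,0,0,0],[-0.72,-0.17,0.2,0,0,0],[-0.82,-0.19,0.23,0,0,0],[-0.91,-0.21,0.26,0,0,0]]'
python3 - <<'E'
from h import *
p,R=cur(); print('grasp',(p-R.apply([0,0,env.tcp_to_grasp])).round(4),pose()['tool_rot'],env.get_obs()['qpos'].round(1))
d=grab('wrist'); cv2.imwrite('pics/w14.png',d['frame'][:,:,::-1])
d=grab('scene'); crop(d,290,90,180,130,4,'pics/s14.png')
h=hand(0); plan(h+[0,0,-.002],80.4,-15); print(h)
E
```

```text
time_s: 37.8
tool_pos: [0.4152, -0.053, 0.2731]
tool_rot: [-165.1, 0.5, 80.6]
force: [-0.3, 0.6, -0.3]
grip_width: 0.0872
grasp [ 0.4199 -0.0536  0.2912] [-165.0705    0.4769   80.5656] [ 32.    2.  -28.2  98.1  -0.1  95.1  84.3]
8 [-0.03  0.21  0.74] [ 0.    0.01 -0.  ]
[ 0.42057324 -0.05767859  0.2159581 ]
```

View pics/w14.png

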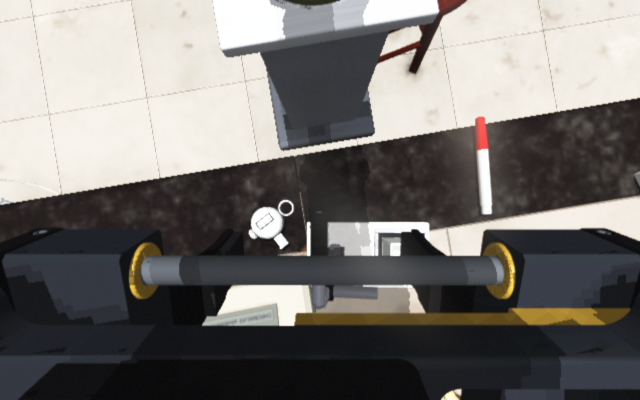

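View pics/s14.png

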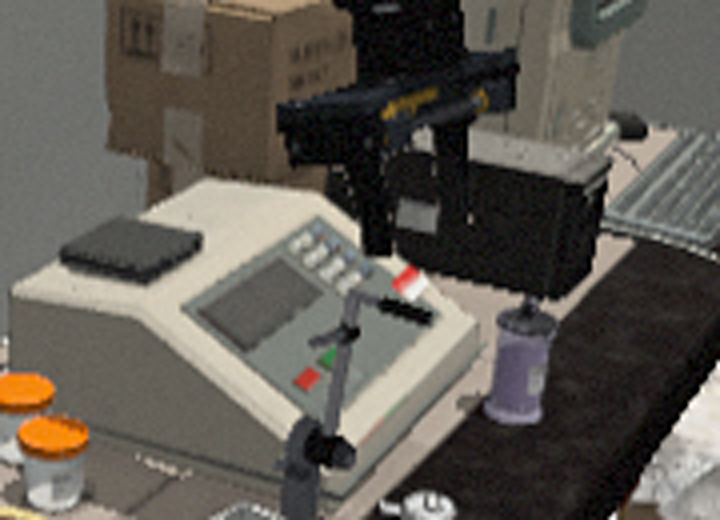

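The bar runs along u≈319, v 185–245, so it is centred between the fingers. I'll descend and close on it.

```bash
python3 -m pendant '[[0,0.02,0.09,0,0,0],[0,0.05,0.18,0,0,0],[-0.01,0.07,0.27,0,0,0],[-0.01,0.1,0.36,0,0,0],[-0.01,0.12,0.46,0,0,0],[-0.02,0.15,0.55,0,0,0],[-0.02,0.18,0.65,0,0,0],[-0.02,0.2,0.74,0,0,0]]'
python3 -m pendant '[[0,0,0,0,0,0],[0,0,0,0,0,0],[0,0,0,0,0,0],[0,0,0,0,0,0],[0,0,0,0,0,0],[0,0,0,0,0,0],[0,0,0,0,0,0],[0,0,0,0,0,0]]' 5 25
python3 - <<'E'
from h import *
p,R=cur(); g=p-R.apply([0,0,env.tcp_to_grasp]); print('grasp',g.round(4),'in stand',((g-NEST)@XS).round(4),((g-NEST)@YS).round(4),pose()['tool_rot'],pose()['grip_width'],pose()['force'])
d=grab('wrist'); cv2.imwrite('pics/w15.png',d['frame'][:,:,::-1])
d=grab('scene'); crop(d,290,90,180,130,4,'pics/s15.png')
E
```

```text
time_s: 38.9
tool_pos: [0.4152, -0.055, 0.1959]
tool_rot: [-165.1, 0.5, 80.6]
force: [-0.3, -0.1, 0.3]
grip_width: 0.0868
time_s: 39.9
tool_pos: [0.4152, -0.055, 0.1967]
tool_rot: [-165.1, 0.5, 80.6]
force: [0.0, 0.1, 0.1]
grip_width: 0.015
grasp [ 0.42   -0.0556  0.2147] in stand -0.0439 -0.1092 [-165.0698    0.4822   80.5758] 0.015 [0.0215 0.0823 0.095 ]
```

View pics/s15.png

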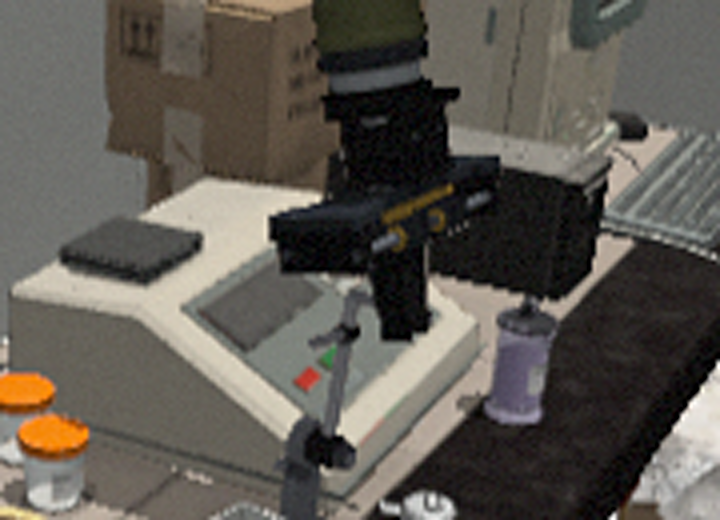

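Gripped near the model position, with the opening at 15 mm and still closing on a 13 mm bar. I'll work out the arc.

```bash
python3 - <<'E'
from h import *
p0,R0=cur()
ths=np.linspace(0,1.7,25)
for c in range(3):
    b=hand(ths[8*c])
    print(np.array([(R0.inv().apply(hand(ths[8*c+i])-b)/.1).round(2) for i in range(1,9)]).tolist())
E
```

```text
[[0.09, -0.0, -0.01], [0.18, -0.0, -0.01], [0.26, -0.0, -0.01], [0.35, 0.0, 0.0], [0.44, 0.01, 0.02], [0.53, 0.01, 0.04], [0.61, 0.02, 0.06], [0.69, 0.03, 0.1]]
[[0.08, 0.01, 0.04], [0.16, 0.02, 0.08], [0.23, 0.04, 0.13], [0.3, 0.05, 0.18], [0.36, 0.07, 0.24], [0.42, 0.08, 0.3], [0.48, 0.1, 0.37], [0.53, 0.12, 0.44]]
[[0.05, 0.02, 0.07], [0.09, 0.04, 0.15], [0.12, 0.06, 0.23], [0.15, 0.08, 0.31], [0.17, 0.11, 0.39], [0.19, 0.13, 0.48], [0.2, 0.15, 0.56], [0.2, 0.17, 0.65]]
```

```bash
python3 -m pendant '[[0.02,0,0,0,0,0],[0.09,0,-0.01,0,0,0],[0.18,0,-0.01,0,0,0],[0.28,0,-0.01,0,0,0],[0.39,0,0.01,0,0,0],[0.5,0.01,0.03,0,0,0],[0.6,0.02,0.06,0,0,0],[0.69,0.03,0.1,0,0,0]]'
python3 - <<'E'
from h import *
p,R=cur(); g=p-R.apply([0,0,env.tcp_to_grasp]); print('grasp in stand',((g-NEST)@XS).round(4),((g-NEST)@YS).round(4),g[2].round(4),'model',((hand(.567)-NEST)@YS).round(4),hand(.567)[2].round(4),pose()['tool_rot'],env.get_obs()['qpos'].round(1))
d=grab('scene'); crop(d,290,90,180,130,4,'pics/s16.png')
E
```

```text
time_s: 41.0
tool_pos: [0.4272, 0.0137, 0.1856]
tool_rot: [-165.1, 0.5, 80.6]
force: [1.5, -4.1, 2.3]
grip_width: 0.0119
grasp in stand -0.0436 -0.0395 0.2037 model -0.042 0.2052 [-165.0977    0.4731   80.5924] [ 2.710e+01  6.400e+00 -3.200e+01  1.042e+02  1.000e-01  8.500e+01
  7.540e+01]
```

View pics/s16.png

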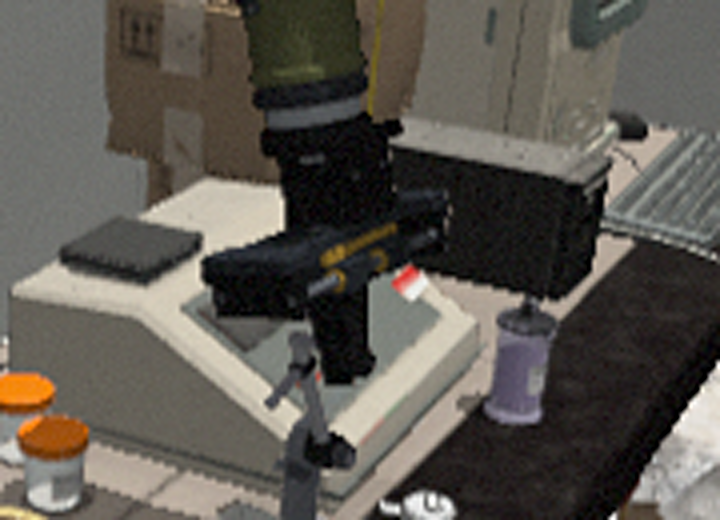

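The arm follows the gripper (reaction about -4 N in y, opening 12 mm). I'll continue the arc.

```bash
python3 -m pendant '[[0.08,0.01,0.04,0,0,0],[0.16,0.02,0.08,0,0,0],[0.23,0.04,0.13,0,0,0],[0.3,0.05,0.18,0,0,0],[0.36,0.07,0.24,0,0,0],[0.42,0.08,0.3,0,0,0],[0.48,0.1,0.37,0,0,0],[0.53,0.12,0.44,0,0,0]]' - 35
python3 - <<'E'
from h import *
p,R=cur(); g=p-R.apply([0,0,env.tcp_to_grasp]); print('grasp in stand',((g-NEST)@XS).round(4),((g-NEST)@YS).round(4),g[2].round(4),'model',((hand(1.133)-NEST)@YS).round(4),hand(1.133)[2].round(4),pose()['tool_rot'],env.get_obs()['qpos'].round(1))
d=grab('scene'); crop(d,290,90,180,130,4,'pics/s17.png')
E
```

```text
time_s: 42.05
tool_pos: [0.4356, 0.063, 0.1388]
tool_rot: [-165.1, 0.7, 80.5]
force: [0.6, -7.6, -0.2]
grip_width: 0.0107
grasp in stand -0.0435 0.0106 0.1568 model 0.0104 0.1591 [-165.0588    0.6577   80.5073] [ 22.9  10.8 -34.3 105.7   1.3  79.6  68.4]
```

View pics/s17.png

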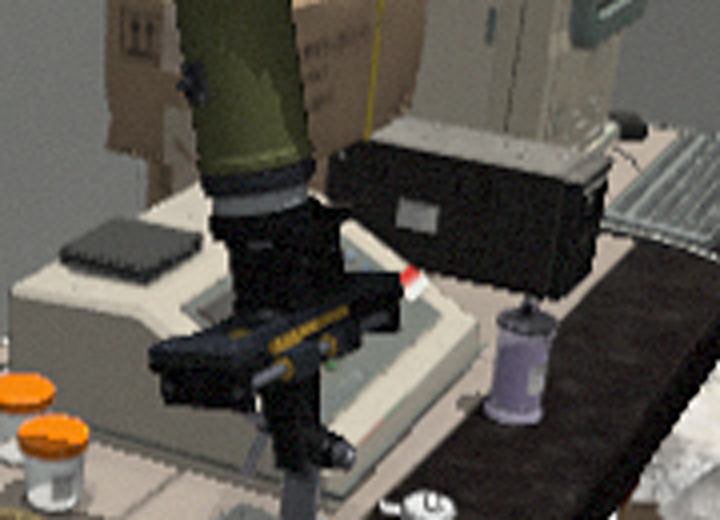

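```bash
python3 - <<'E'
from h import *
d=grab('wrist'); cv2.imwrite('pics/w17.png',d['frame'][:,:,::-1]); print(proj(d,hand(1.133,-.066)),proj(d,hand(1.133,-.0)))
d=grab('top'); crop(d,320,160,120,90,6,'pics/t17.png'); print(pose()['grip_width'])
E
```

```text
(np.float64(320.15584743449153), np.float64(220.64260531774997)) (np.float64(319.86351464660345), np.float64(356.10408229257575))
0.0109
```

View pics/w17.png

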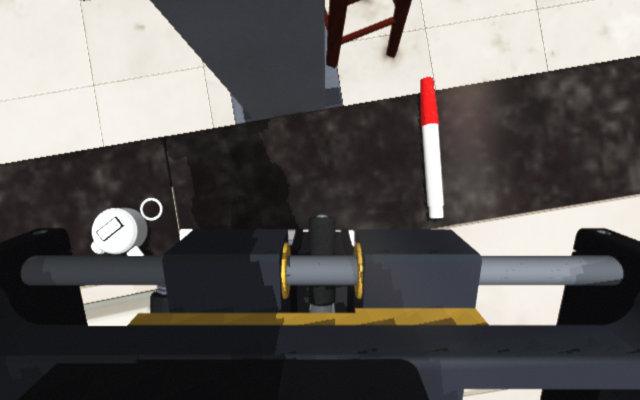

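View pics/t17.png

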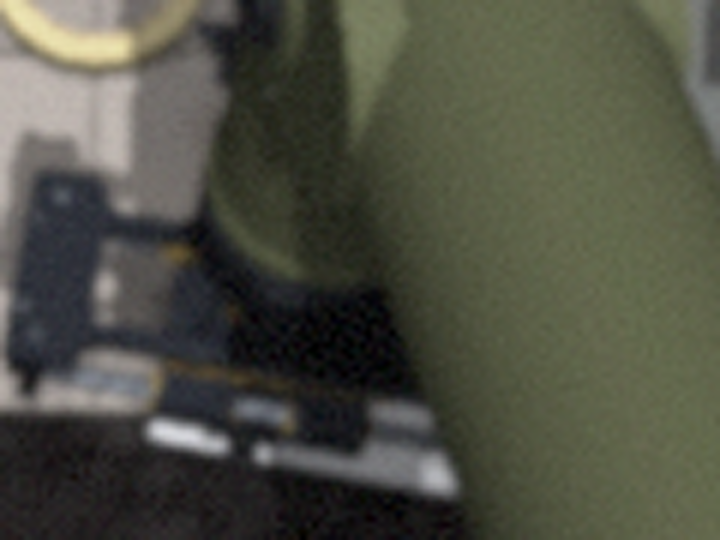

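The bar end shows at (321,215) between the fingers, close to the predicted (320,220). I'll take the final part of the arc.

```bash
python3 -m pendant '[[0.05,0.02,0.07,0,0,0],[0.09,0.04,0.15,0,0,0],[0.12,0.06,0.23,0,0,0],[0.15,0.08,0.31,0,0,0],[0.17,0.11,0.39,0,0,0],[0.19,0.13,0.48,0,0,0],[0.2,0.15,0.56,0,0,0],[0.2,0.17,0.65,0,0,0]]'
python3 - <<'E'
from h import *
p,R=cur(); g=p-R.apply([0,0,env.tcp_to_grasp]); print('grasp in stand',((g-NEST)@XS).round(4),((g-NEST)@YS).round(4),g[2].round(4),'model',((hand(1.7)-NEST)@YS).round(4),hand(1.7)[2].round(4),pose())
d=grab('scene'); crop(d,290,120,160,120,5,'pics/s18.png')
d=grab('wrist'); cv2.imwrite('pics/w18.png',d['frame'][:,:,::-1]); print(proj(d,hand(1.7,-.066)))
E
```

```text
time_s: 43.2
tool_pos: [0.439, 0.0831, 0.0723]
tool_rot: [-165.1, 0.6, 80.5]
force: [1.9, -4.9, 5.3]
grip_width: 0.0107
grasp in stand -0.0435 0.0309 0.0903 model 0.03 0.092 {'time_s': np.float64(43.2), 'tool_pos': array([0.439 , 0.0831, 0.0723]), 'tool_rot': array([-165.1094,    0.5513,   80.5107]), 'grip_width': np.float64(0.0107), 'force': array([ 1.8654, -4.8685,  5.2693])}
(np.float64(319.35103668788423), np.float64(220.44365517628054))
```

View pics/s18.png

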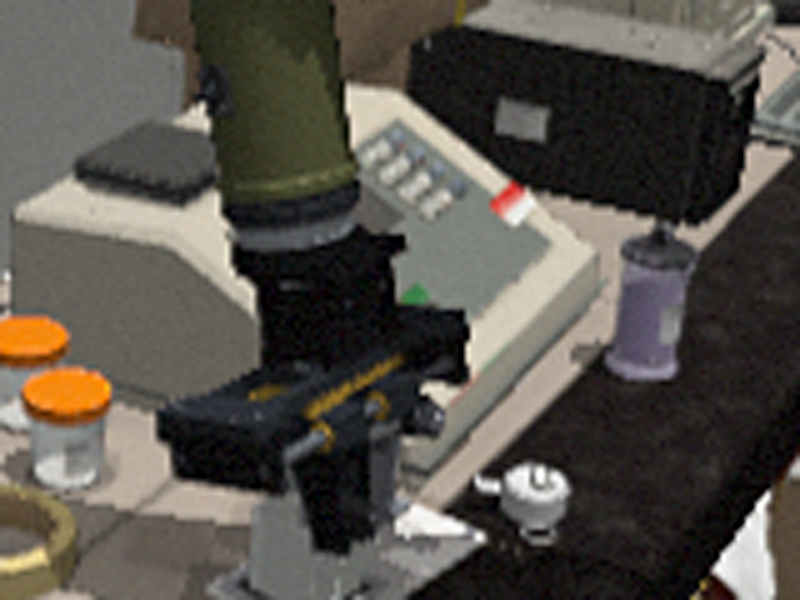

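View pics/w18.png

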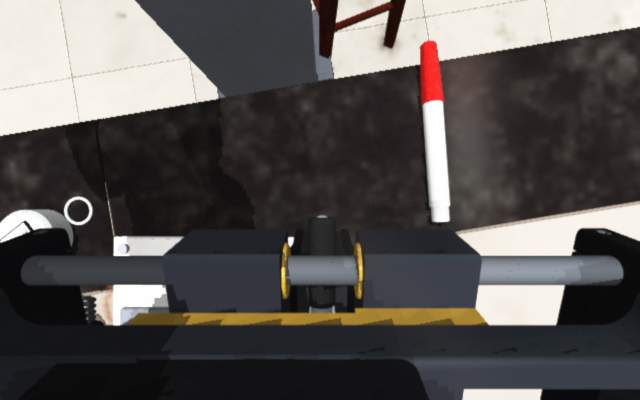

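The force matches the spring alone (Fz≈5 N), so I'll press a few mm further and look for the rise that marks the stop.

```bash
python3 -m pendant '[[0,0,0.01,0,0,0],[0,0.01,0.02,0,0,0],[0,0.01,0.03,0,0,0],[0,0.01,0.03,0,0,0],[0,0.01,0.03,0,0,0],[0,0.01,0.03,0,0,0],[0,0.01,0.03,0,0,0],[0,0.01,0.03,0,0,0]]'
python3 - <<'E'
from h import *
p,R=cur(); g=p-R.apply([0,0,env.tcp_to_grasp]); print('grasp in stand',((g-NEST)@XS).round(4),((g-NEST)@YS).round(4),g[2].round(4),pose()['force'],pose()['grip_width'])
a=cv2.imread('pics/w15.png')[190:260,270:370]; b=cv2.imread('pics/w18.png')[190:260,270:370]; d=grab('wrist'); c=d['frame'][190:260,270:370,::-1]
cv2.imwrite('pics/cmp.png',cv2.resize(np.hstack([a,b,c]),None,fx=2.6,fy=2.6))
E
```

```text
time_s: 44.3
tool_pos: [0.4391, 0.0831, 0.0695]
tool_rot: [-165.1, 0.5, 80.5]
force: [1.0, -5.7, 5.6]
grip_width: 0.0112
grasp in stand -0.0434 0.031 0.0875 [ 0.9601 -5.7189  5.6485] 0.0112
```

View pics/cmp.png

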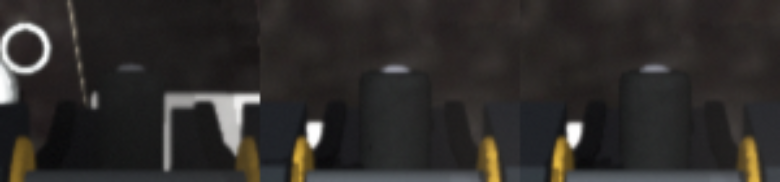

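The bar looks wider now than at the grasp, so it may have slipped toward the palm. I'll measure that.

```bash
python3 - <<'E'
from h import *
d=grab('wrist'); ims=[cv2.imread(f'pics/w{n}.png') for n in(15,17,18)]+[d['frame'][:,:,::-1]]
out=[cv2.resize(np.clip(i[195:255,280:365].astype(float)*2.5,0,255).astype(np.uint8),None,fx=4.6,fy=4.6,interpolation=cv2.INTER_CUBIC) for i in ims]
cv2.imwrite('pics/cmp2.png',np.vstack([np.hstack(out[:2]),np.hstack(out[2:])]))
# predicted width per axial slip: bar end centre at x=-.066 relative to grasp
R=cur()[1]; p=cur()[0]; g=p-R.apply([0,0,env.tcp_to_grasp])
for slip in(0,.005,.01,.015,.02):
    e=g-XS*(.066-.0435)-R.apply([0,0,1])*slip
    print(slip,np.round(proj(d,e+YS*.0065),1),np.round(proj(d,e-YS*.0065),1),'top of end',np.round(proj(d,e+[0,0,.0065]),1))
E
```

```text
0 [334.5 220.2] [308.3 220.1] top of end [321.2 220.9]
0.005 [334.9 223.4] [307.9 223.4] top of end [321.2 224.4]
0.01 [335.3 226.9] [307.5 226.8] top of end [321.2 228. ]
0.015 [335.7 230.6] [307.  230.5] top of end [321.2 231.9]
0.02 [336.2 234.6] [306.4 234.5] top of end [321.1 236.2]
```

View pics/cmp2.png

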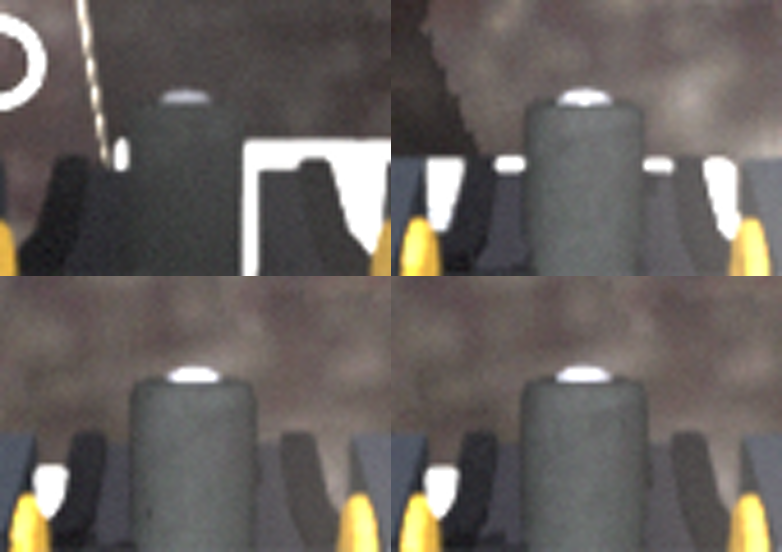

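```bash
python3 - <<'E'
from h import *
d=grab('scene')
for n,q in dict(pivot=S(0,-.095,.092),armtip=S(0,.03,.092),hend=S(-.066,.03,.092),hnear=S(-.024,.03,.092),mid=S(0,-.03,.092),rod=S(0,0,.048),cuprim=S(-.025,.025,.064),rim2=S(.025,-.025,.064)).items(): print(n,np.round(proj(d,q),1))
i=np.clip(d['frame'][170:240,320:410].astype(float)*1.8,0,255).astype(np.uint8)
cv2.imwrite('pics/s19.png',cv2.resize(i[:,:,::-1],None,fx=8,fy=8,interpolation=cv2.INTER_CUBIC))
E
```

```text
pivot [371.5 201.4]
armtip [346.1 216.1]
hend [364.7 224.6]
hnear [352.7 219.1]
mid [358.8 208.8]
rod [351.6 225.1]
cuprim [353.4 226.9]
rim2 [350.5 214.5]
```

View pics/s19.png

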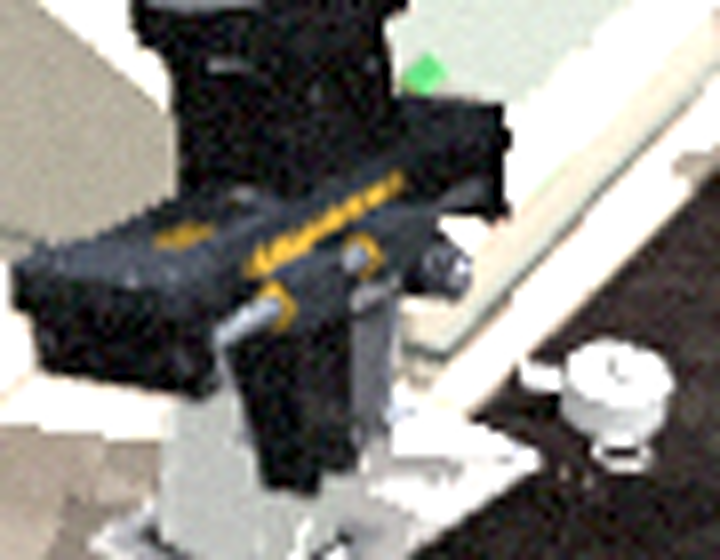

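Fz stayed at spring level (about 5.5 N) while I pressed, so the arm moved along and isn't at the stop yet. I'll press further in small steps.

```bash
python3 -m pendant '[[0,0,0.01,0,0,0],[0,0.01,0.02,0,0,0],[0,0.01,0.03,0,0,0],[0,0.01,0.04,0,0,0],[0,0.01,0.04,0,0,0],[0,0.01,0.04,0,0,0],[0,0.01,0.04,0,0,0],[0,0.01,0.04,0,0,0]]'
python3 - <<'E'
from h import *
p,R=cur(); g=p-R.apply([0,0,env.tcp_to_grasp]); print('grasp in stand',((g-NEST)@XS).round(4),((g-NEST)@YS).round(4),g[2].round(4),pose()['force'],pose()['grip_width'])
d=grab('wrist'); cv2.imwrite('pics/w20.png',d['frame'][:,:,::-1])
E
python3 -m pendant '[[0,0,0.01,0,0,0],[0,0.01,0.02,0,0,0],[0,0.01,0.03,0,0,0],[0,0.01,0.04,0,0,0],[0,0.01,0.04,0,0,0],[0,0.01,0.04,0,0,0],[0,0.01,0.04,0,0,0],[0,0.01,0.04,0,0,0]]'
python3 - <<'E'
from h import *
p,R=cur(); g=p-R.apply([0,0,env.tcp_to_grasp]); print('grasp in stand',((g-NEST)@XS).round(4),((g-NEST)@YS).round(4),g[2].round(4),pose()['force'],pose()['grip_width'])
d=grab('wrist'); ims=[cv2.imread(f'pics/w{n}.png') for n in(18,20)]+[d['frame'][:,:,::-1]]
out=[cv2.resize(np.clip(i[195:255,280:365].astype(float)*2.5,0,255).astype(np.uint8),None,fx=4.6,fy=4.6,interpolation=cv2.INTER_CUBIC) for i in ims]
cv2.imwrite('pics/cmp3.png',np.vstack([np.hstack(out[:2]),np.hstack([out[2],out[2]*0])]))
E
```

```text
time_s: 45.45
tool_pos: [0.4391, 0.0832, 0.0657]
tool_rot: [-165.1, 0.5, 80.5]
force: [0.4, -6.5, 7.9]
grip_width: 0.0105
grasp in stand -0.0434 0.0311 0.0838 [ 0.3563 -6.4917  7.9062] 0.0105
time_s: 46.5
tool_pos: [0.4392, 0.0832, 0.0637]
tool_rot: [-165.1, 0.6, 80.5]
force: [-2.3, -8.1, 22.1]
grip_width: 0.0108
grasp in stand -0.0433 0.0311 0.0818 [-2.3336 -8.0685 22.104 ] 0.0108
```

View pics/cmp3.png

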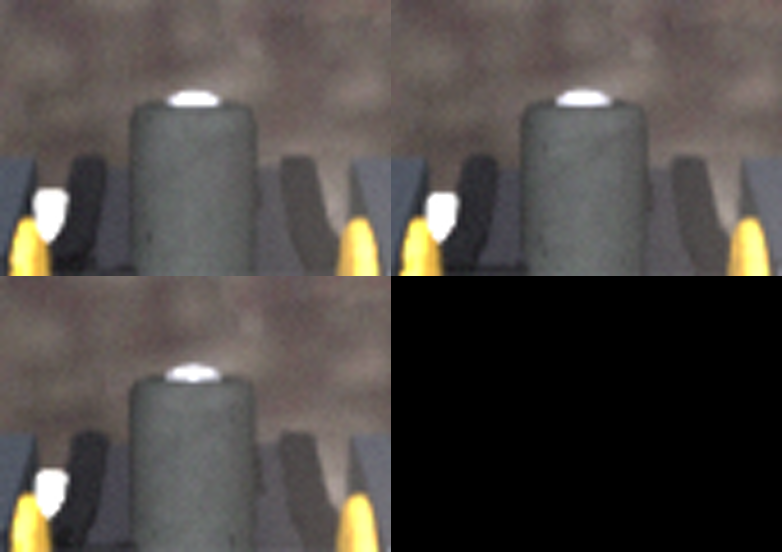

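Fz jumped to 22 N, so something rigid has been reached. I'll check the bar's apparent size and place against the stop position.

```bash
python3 - <<'E'
from h import *
d=grab('wrist'); cv2.imwrite('pics/w21.png',d['frame'][:,:,::-1]); print('cam',d['c2w'][:3,3].round(4),d['c2w'][:3,2].round(3))
for th in(1.5,1.6,1.65,1.7):
  e=hand(th,-.066); print(th,e[2].round(4),np.round(proj(d,e+YS*.0065),1),np.round(proj(d,e-YS*.0065),1))
i=d['frame'][225,290:355].astype(int).sum(1); print(i.tolist())
print(pose()['force'],pose()['time_s'])
s=grab('scene'); crop(s,300,150,130,100,6,'pics/s21.png')
E
```

```text
cam [0.4132 0.0897 0.238 ] [-0.005 -0.011 -1.   ]
1.5 0.1168 [327.9 224.9] [294.2 224.8]
1.6 0.1045 [332.  222.7] [301.5 222.7]
1.65 0.0982 [332.8 221.8] [303.6 221.8]
1.7 0.092 [332.8 221. ] [304.8 220.9]
[99, 90, 91, 95, 87, 91, 94, 95, 87, 91, 92, 93, 99, 109, 109, 108, 110, 108, 79, 86, 92, 102, 111, 112, 125, 127, 124, 125, 123, 133, 128, 129, 129, 127, 125, 119, 116, 120, 117, 117, 107, 108, 110, 104, 98, 107, 124, 124, 121, 128, 129, 125, 134, 131, 132, 133, 131, 130, 129, 133, 137, 133, 133, 134, 133]
[-2.5206 -7.7405 21.5567] 46.6
```

View pics/s21.png

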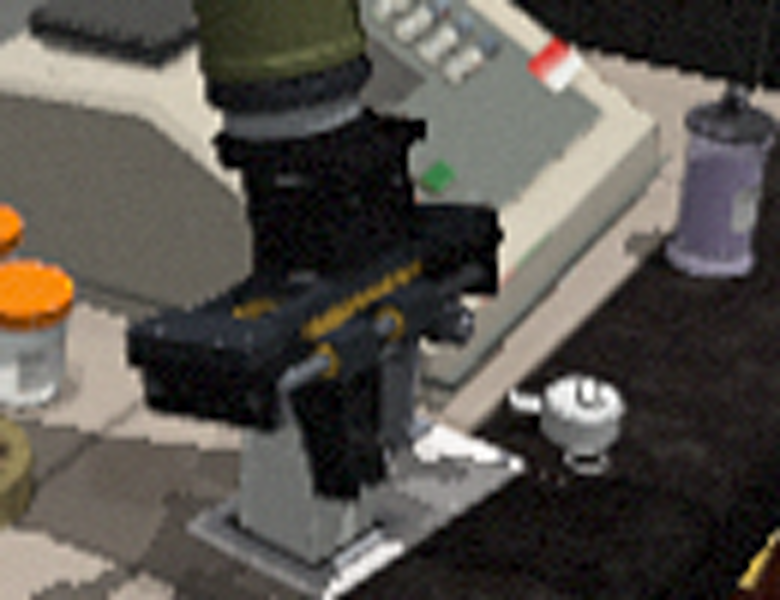

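The observed bar width of about 28 px matches the stop position, and the cup stands upright in the nest (scene crop ~(300,480)). I'll do one holding call to check it is steady.

```bash
python3 -m pendant '[[0,0,0.01,0,0,0],[0,0,0.01,0,0,0],[0,0,0.01,0,0,0],[0,0,0.01,0,0,0],[0,0,0.01,0,0,0],[0,0,0.01,0,0,0],[0,0,0.01,0,0,0],[0,0,0.01,0,0,0]]'
python3 - <<'E'
from h import *
d=grab('wrist'); cv2.imwrite('pics/w22.png',d['frame'][:,:,::-1]); t=grab('top'); crop(t,300,120,160,130,5,'pics/t22.png')
o=env.get_obs(); print(pose(),np.abs(o['joint_velocities']).max())
E
```

```text
time_s: 47.65
tool_pos: [0.4392, 0.0832, 0.0633]
tool_rot: [-165.1, 0.6, 80.5]
force: [-3.0, -7.9, 26.7]
grip_width: 0.0107
{'time_s': np.float64(47.75), 'tool_pos': array([0.4392, 0.0832, 0.0633]), 'tool_rot': array([-165.1009,    0.597 ,   80.5137]), 'grip_width': np.float64(0.0108), 'force': array([-2.2008, -7.3971, 27.0434])} 0.11229216647532993
```

View pics/w22.png

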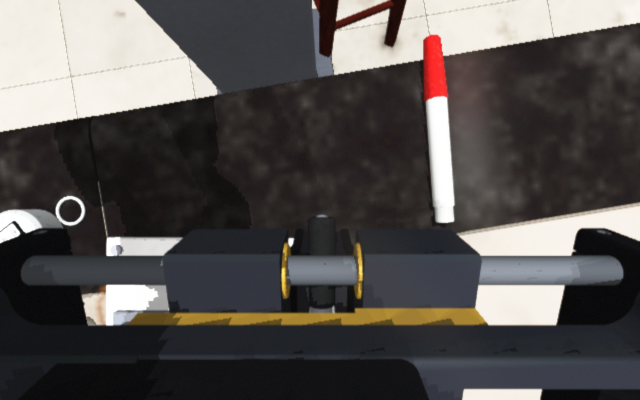

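View pics/t22.png

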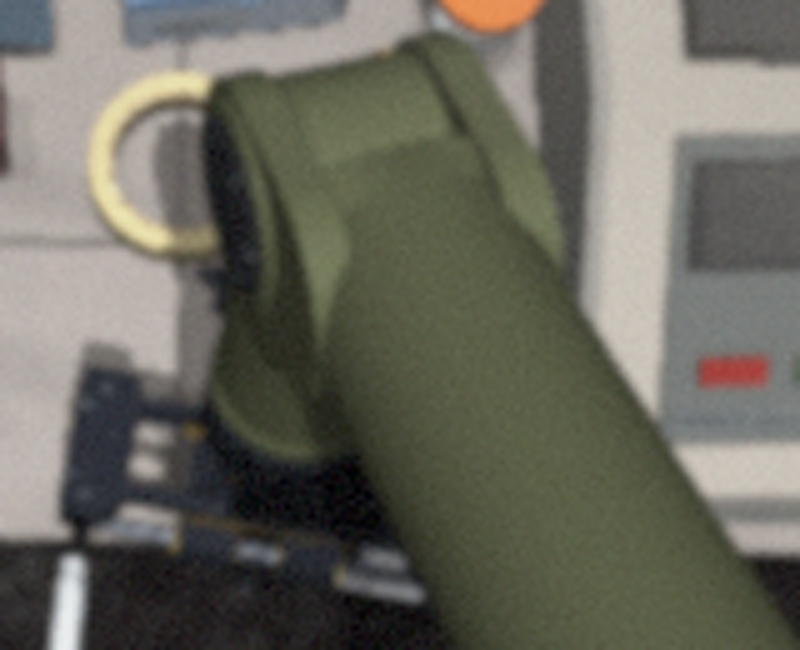

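The position is steady: 1 mm more command adds only about 5 N (Fz 27 N), which is a rigid stop. I'll hand in.

```bash
python3 - <<'E'
from h import *
print(env.sign_off()); print(pose())
E
```

```text
the job is handed in; nothing more can be done
None
the job is handed in; nothing more can be done
```

I turned the 50 mm cup mouth-up in two quarter-turns, laying it on its side in between. I set it in the nest, let go, and swung the sensor arm down by its handle to a firm stop. I handed in at about 48 s, still gripping the handle; no verdict was reported.

**Cup in nest:** after release, the top view put the cup about 4 mm from the nest centre, upright, with the sensor arm still up. The last scene picture still shows it upright there.

**Sensor arm at stop:** 1 mm more command added only about 5 N, with the upward force steady at about 27 N. The bar's apparent width of about 28 px fits the stop position.

**Checks that disagreed or could not be made:**
- **Handle height:** the stop came with the grasp point at about 82 mm, roughly 10 mm below the nominal 92 mm handle height. The bar probably slid about 10 mm in the grip.
- **Grip opening:** it read about 11 mm on a 13 mm bar.
- **Sensor tip:** the gripper hid it, so I did not see it inside the cup.
- **Bystanders:** those visible in the last pictures look unmoved, and I felt no contact with any. I did not re-measure them.

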